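Unlatch a locked battery pack with a pin tool and push it out of its charger

ROBOT

A 7-joint arm with a two-finger parallel gripper is mounted at the origin on the work surface. World frame = base frame: x ahead of the robot, y to its left, z up, the work surface at z = 0. Lengths are in m, angles in rad, forces in N, time in s.
With the tool pointing down it reaches from about 0.35 to 0.9 m from the base axis. Payload 8.1 kg.
Tool frame: the origin (TCP) lies on the centre line of the jaws, within the pads' length; the fingertips stand 14 mm ahead of it and the grasp point (between the pads) lies 5 mm behind it (arm.tip_reach is the distance from the TCP to the fingertips, in m); z points along the fingers, y is the direction in which the jaws open and shut (so a half turn about z gives the same grasp; the last joint's range is limited). The gripper opens to 92 mm and grips with 3 to 60 N. Pads are 19 mm wide; open, the fingers measure 130 mm over their backs; the gripper's body (75 mm by 190 mm) begins 47 mm behind the grasp point.
Start: joints at [-1.429, 0.434, 0.025, 1.573, -0.012, 1.134, -0.075], TCP at [0.152, 0.606, 0.241] pointing down, gripper open.
Joint ranges: [-2.62, 2.62], [-0.44, 2.09], [-1.27, 1.32], [0.08, 2.57], [-1.32, 4.46], [0.12, 2], [-2.74, 2.74]. Speed limits (rad/s): [2.22, 2.22, 3.01, 3.01, 3.14, 3.14, 3.14].

INTERFACE

Orientations are given as a rotation vector (axis times angle).
In Python, from cell import sensors, vision, arm, nets gives the robot as it stands.
- The arm moves only by the shell command python3 -m handwheel 'ROWS' [FORCE]. ROWS is JSON, a list of rows, each an object of numbers: "tx", "ty", "tz": the shift along the tool's x, y, z in cm; "wx", "wy", "wz": the turn, a rotation vector about the tool's x, y, z in degrees; "claw": the opening, from 0 (shut) to 1 (fully open). A call has 1 to 12 rows; each row is the pose to reach, as a shift and turn from the pose commanded when the call began, along the tool's axes at that moment; what a row does not reach only later rows make up. A row lasts 1/12 s, in which the tool goes at most 41.7 mm and 7.16 degrees, less where a joint would pass 70% of its speed; a pose out of reach is approached as far as the arm can. A call with a gripper value outside its range is refused whole. The fingers move at their own pace and stop on an object; FORCE is the grip in N (left out, the last holds). Time passes only in rows, so rows that repeat a pose let the fingers close. It gives the time, the measured TCP pose, the force and the opening at its end, in the units of the state.
- sensors.observe(): the state, without advancing time (a new reading comes with each control period).
- vision.get_image(name): name is "scene" or "top" or "wrist"; returns (picture, depth): 400x640x3 uint8, blue, green, red; 400x640 float32, m along the optical axis (not along the pixel's ray), 0 where there is no reading.
- vision.camera_model(name): a dict with "K" (3x3 intrinsics, pixels), "xyz" and "attitude" of the camera in the world; the wrist camera has in their place "hand_eye" (4x4, takes a point from camera to tool coordinates, whose origin is the TCP and whose axes are the flange's). Camera axes: x right, y down, z forward; pixel columns grow to the right and rows downward; lengths in m; the calibration is good to about 2 mm. The wrist camera is an equidistant fisheye: a pixel r from the principal point sees the ray r / f radians off the axis. A picture is of the moment at which its call begins: read the wrist's pose just before it. camera_model takes no time and is no camera call.
- arm.sign_off(): hands the job in, once; it reports no verdict.
Trained networks look in the newest picture that a camera, given by its name, has taken for a name from the list of things; names that differ only in an ending like _2 or _b are one class to them, and where a whole thing is asked for, a point or a joint stands for the part that bears it (a point fixed in the world has none). Each returns a list of dicts, best first, with "score" (0 to 1); they miss things now and then, are a little off and sometimes report something else, mostly with a low value. They report only what shows in the picture. A call takes as long as a camera call. They do not tell look-alikes from the thing itself.
- nets.cut_out(label, camera): "region" (400x640 bool, what is visible of it) and "uv" ([column, row] in pixels, amid what is visible of it).
The state is a dict: "clock": time; "joints": joint angles; "dq": joint speeds; "joint_efforts": joint torques, N m; "position": TCP position; "ee_rot": TCP orientation; "force": force on the tool from outside, world axes, zero at the start; "ft_torque": the same for the moment, N m; "width": opening from 0.0 (shut) to 1.0 (fully open).
Only numpy, scipy, OpenCV 4.12 (cv2) and the standard library are available. Lean on these libraries where they do the work, as an engineer would, in place of code of your own. Each camera call takes 0.05 s, during which the arm holds its last target.

TASK

Take the pin tool from its stand, gently press down the release button at the bottom of the slanted recess in the battery pack with the pin, and keep it pressed, without forcing it, while you push the pack out of the charger all the way to its stop. Then put the tool back in its stand, pin down and handle upright, and leave the pack out and the mug, the glass and the wrench where they are.

Things in the scene. Friction and masses are not known exactly. Their poses are not given: they have to be found in the camera images.
- charger: Black battery charger fixed to the table, a cradle 145 long (its x), 124 wide, 75 high (mm). Origin on the table; the cradle reaches from -100 to +45 along its x; its open end, where the pack comes out, faces its +x (away from the robot, turned up to 0.4 rad). A 55 mm high back wall closes its -x end.
- pack (a joint): How far the grey battery pack has slid out of the charger along the charger's +x, in m: 0 home and latched, 0.060 at its stop. The pack (110 long, 76 wide, top 92 mm above the table) stays on its rails; sliding rubs with about 3 N and it stays where it is left.
- recess_mouth (a point): Centre of the mouth of a round recess in the sloping shoulder at the pack's robot-side end, 82 mm above the table; moves with the pack, axes as the charger's (home: at charger x = -48 mm). A straight bore 12 mm wide through a 22 mm plate, running down 30 deg from vertical towards the charger's +x (direction 0.5, 0, -0.866). Side cheeks 10 mm higher stand 22 mm off its axis.
- button (a joint): How far the release button is pressed, m: 0 up, 0.0055 fully down. It moves straight down in the pack on a spring: about 3 N to start, 8 N fully down (about 10 N along a slanted pin); 45 N or more breaks it. Latched unless pressed over 0.004; let go on the way, it catches again in notches every 16 mm, until 47 mm out.
- pin_tool: Loose pin tool, 0.13 kg, standing in the stand. Origin: middle of the underside of its steel collar (32 mm diameter, 5 mm thick); +z up the handle. Square wooden handle 22 x 22 mm from 5 to 65 mm above the origin, faces square to its x and y. Below the origin an 8 mm round steel pin with a ball end, 66 to 78 mm long: it is telescopic, clamped at another length each time, not read out, so feel for the button.
- handle_centre (a point): Centre of the tool's square wooden handle, 35 mm above the underside of the collar, on the axis.
- stand_hole (a point): Middle of the 15 mm hole in the plywood top (70 x 70 mm, 90 mm above the table) of the fixed tool stand, at the level of the top face. The tool's collar rests on this top with the pin through the hole; 80 mm free below, room for the longest pin.
- mug: White mug, 82 mm across, 92 mm high, origin under its middle, handle at its +y. A bystander.
- tumbler: Drinking glass, 68 mm across, 120 mm high, origin under its middle. A bystander.
- wrench: Steel wrench lying flat along its x. A bystander.
- button_top (a point): Centre of the flat steel release button (16 x 16 mm) under the bore, 14 mm ahead of and 22 mm below the mouth; moves with the button. A pin going down the bore's axis meets it with its end about 25 mm past the mouth, and has it fully down about 31 mm past.
There are look-alikes about, which are no part of the job. What is meant by the pin_tool is not red, and is the smaller of those in its own colour. What is shaped like the charger but red is not meant.

How it is judged:
On the way, in this order (a step that is already met when the one before it is completed fails the run):
1. the pin presses the release button down while the pack is still home (less than 15 mm out) (value of joint button above 0.0035 m and contact force between pin_tool and button above 1 N and value of joint pack below 0.015 m), for 0.05 s.
2. the pack is pushed 50 mm out with the pin still holding the button down (value of joint pack above 0.05 m and value of joint button above 0.0035 m and contact force between pin_tool and button above 1 N), for 0.05 s.
At the end, for the whole second after the job is handed in: The pack is out to its stop (within 6 mm), its button free again; the pin tool stands at rest in the stand's hole, collar on the plywood (within 10 mm) and upright (within 7 degrees); mug, glass and wrench lie within 30 mm of where they were (value of joint pack above 0.054 m and value of joint button below 0.002 m and distance between pin_tool and stand_hole below 0.01 m and angle between pin_tool's own z axis and vertical below 0.12 rad and linear speed of pin_tool below 0.02 m/s and distance of each of mug, tumbler, wrench from where it was at the start of the episode below 0.03 m); the robot touches nothing.
It fails at once if the mug, the glass or the wrench is knocked over or shoved away (distance of any of mug, tumbler, wrench from where it was at the start of the episode above 0.05 m or angle between any of mug, tumbler's own z axis and vertical above 0.5 rad).
It fails at once if the button is forced: the pin bears on it with over 45 N (contact force between pin_tool and button above 45 N).
It also fails if it takes over 54 s, if anything falls off the work surface, if the arm or the gripper's body presses on something with over 40 N, if the wrist force passes 120 N, or if a joint passes its speed limit or range.

## Working session

There is one attempt and no reset: what is moved stays moved. The work goes in short steps, Python scripts to look and compute and a shell command to move; the robot and the scene stay as the last step left them, time stands still between calls to the robot, and variables do not carry over. Pictures are saved under pics/ and viewed, and the job is handed in when it is done.

```bash
ls; mkdir -p pics
cat > h.py <<'E'
import numpy as np, cv2
from scipy.spatial.transform import Rotation as R
from cell import sensors, vision, arm, nets
def cam(name):
    m=vision.camera_model(name); return m
E
python3 - <<'E'
from h import *
print(sensors.observe()); print(arm.tip_reach)
for n in ("scene","top","wrist"):
    print(n,vision.camera_model(n))
for n in ("scene","top"):
    im,d=vision.get_image(n); cv2.imwrite(f"pics/{n}0.png",im); np.save(f"pics/{n}0.npy",d)
E
```

```text
pics
{'clock': 0.0, 'joints': array([-1.42862242,  0.43526523,  0.02497388,  1.57408872, -0.01160806,
        1.13397531, -0.07513062]), 'dq': array([ 0.00033946, -0.00227595, -0.0002403 ,  0.00076521, -0.00186721,
        0.00077552,  0.00095029]), 'joint_efforts': array([ 7.59243594e-04, -6.67837071e+01,  9.85009186e-01, -3.14467371e+01,
       -6.05979329e-02,  4.29322617e-02,  1.50729156e-04]), 'position': array([0.15139535, 0.60589187, 0.23992195]), 'ee_rot': array([-3.83686883e-01, -3.11801698e+00,  2.49832059e-03]), 'force': array([0.25004689, 0.6424246 , 0.37920497]), 'ft_torque': array([-0.02737644, -0.00332964, -0.02998566]), 'width': 0.999423969426301}
0.014
scene {'K': array([[461.42711832,   0.        , 318.43653813],
       [  0.        , 461.42711832, 203.18806842],
       [  0.        ,   0.        ,   1.        ]]), 'xyz': array([ 0.9628331 , -0.59528701,  0.72591227]), 'attitude': array([-2.17208009, -0.69168037,  0.30496813])}
top {'K': array([[410.81124178,   0.        , 324.12287652],
       [  0.        , 410.81124178, 194.05179867],
       [  0.        ,   0.        ,   1.        ]]), 'xyz': array([0.38786469, 0.00420399, 0.97445339]), 'attitude': array([-2.14696659,  2.13872783, -0.21520594])}
wrist {'K': array([[309.70691629,   0.        , 318.68899316],
       [  0.        , 309.70691629, 203.59840332],
       [  0.        ,   0.        ,   1.        ]]), 'hand_eye': array([[ 1.04110830e-04, -9.50088212e-01, -3.11981376e-01,
         8.41079769e-02],
       [ 9.99999585e-01,  3.81436443e-04, -8.27893909e-04,
        -4.77255159e-04],
       [ 9.05573310e-04, -3.11981160e-01,  9.50087857e-01,
        -1.43467037e-01],
       [ 0.00000000e+00,  0.00000000e+00,  0.00000000e+00,
         1.00000000e+00]])}
```

View pics/scene0.png

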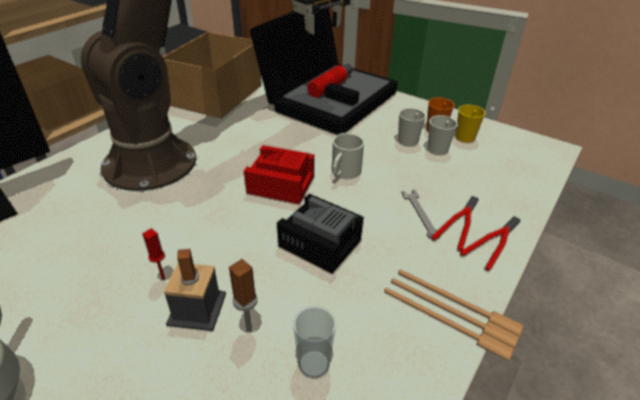

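View pics/top0.png

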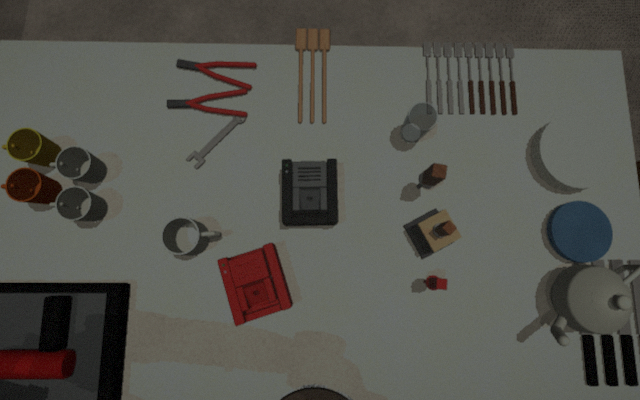

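The top view shows the black charger at about (309,192) and the stand with the small brown tool at (440,230). The larger brown look-alike is at (433,175) and the red one at (436,283). The mug is at (188,236), the glass at (418,122), the wrench at (215,142) and the red charger at (255,283). Next I measure their positions.

```bash
cat >> h.py <<'E'
def world(name,d):
    m=vision.camera_model(name);K=m['K'];h,w=d.shape
    u,v=np.meshgrid(np.arange(w),np.arange(h))
    p=np.stack([(u-K[0,2])/K[0,0]*d,(v-K[1,2])/K[1,1]*d,d],-1)
    P=p@R.from_rotvec(m['attitude']).as_matrix().T+m['xyz']
    P[d<=0]=np.nan
    return P
def proj(name,p):
    m=vision.camera_model(name);K=m['K']
    q=(np.asarray(p)-m['xyz'])@R.from_rotvec(m['attitude']).as_matrix()
    return np.stack([q[...,0]/q[...,2]*K[0,0]+K[0,2],q[...,1]/q[...,2]*K[1,1]+K[1,2]],-1)
E
python3 - <<'E'
from h import *
for n in ("top","scene"):
    im,d=vision.get_image(n); P=world(n,d); np.save(f"pics/P{n}.npy",P); np.save(f"pics/im{n}.npy",im)
    for l in ("charger","pin_tool","pack","stand_hole","mug","tumbler","wrench"):
        try: r=nets.cut_out(l,n)
        except Exception as e: print(n,l,e); continue
        for k,o in enumerate(r[:5]):
            reg=o['region']; q=P[reg]; q=q[~np.isnan(q[:,0])]
            if o['score']<.2: continue
            np.save(f"pics/reg_{n}_{l}_{k}.npy",reg)
            print(n,l,k,round(o['score'],2),np.round(o['uv']),reg.sum(),'med',np.round(np.median(q,0),3),'zmax',np.round(np.percentile(q[:,2],98),3))
im=np.load('pics/imtop.npy'); cv2.imwrite('pics/topc.png',cv2.resize(np.clip(im[140:260,270:480].astype(int)*2,0,255).astype(np.uint8),None,fx=3.8,fy=3.8,interpolation=cv2.INTER_CUBIC))
E
```

```text
top charger 0 0.86 [310. 194.] 3535 med [0.545 0.011 0.076] zmax 0.095
top charger 1 0.68 [257. 285.] 4131 med [0.35  0.127 0.076] zmax 0.094
top pin_tool 0 0.75 [417. 120.] 1053 med [ 0.719 -0.239  0.082] zmax 0.122
top pin_tool 1 0.73 [434. 177.] 521 med [ 0.572 -0.243  0.152] zmax 0.176
top pin_tool 2 0.51 [444. 229.] 277 med [ 0.462 -0.265  0.141] zmax 0.157
top pin_tool 3 0.51 [435. 285.] 254 med [ 0.353 -0.249  0.121] zmax 0.133
top pack 0 0.73 [254. 279.] 2093 med [0.359 0.131 0.091] zmax 0.095
top pack 1 0.56 [311. 189.] 1795 med [0.558 0.012 0.091] zmax 0.095
top stand_hole 0 0.79 [428. 235.] 1455 med [ 0.459 -0.252  0.087] zmax 0.093
top stand_hole 1 0.26 [306. 194.] 3677 med [0.546 0.013 0.076] zmax 0.094
top mug 0 0.71 [186. 234.] 1593 med [0.453 0.296 0.04 ] zmax 0.093
top tumbler 0 0.61 [415. 121.] 1067 med [ 0.719 -0.239  0.082] zmax 0.122
top wrench 0 0.76 [212. 143.] 560 med [0.681 0.248 0.007] zmax 0.011
top wrench 1 0.62 [310. 189.] 1705 med [0.558 0.012 0.091] zmax 0.095
scene charger 0 0.72 [321. 236.] 4586 med [ 0.578 -0.022  0.073] zmax 0.095
scene charger 1 0.6 [278. 177.] 3271 med [0.377 0.093 0.067] zmax 0.095
scene pin_tool 0 0.95 [186. 268.] 558 med [ 0.472 -0.275  0.13 ] zmax 0.158
scene pin_tool 1 0.95 [244. 290.] 1227 med [ 0.588 -0.255  0.134] zmax 0.176
scene pin_tool 2 0.86 [155. 247.] 562 med [ 0.362 -0.259  0.1  ] zmax 0.133
scene pack 0 0.64 [286. 165.] 1099 med [0.375 0.128 0.091] zmax 0.096
scene stand_hole 0 0.73 [195. 297.] 2991 med [ 0.481 -0.288  0.05 ] zmax 0.093
scene mug 0 0.89 [344. 157.] 1303 med [0.462 0.265 0.064] zmax 0.094
scene tumbler 0 0.64 [316. 339.] 2517 med [ 0.718 -0.242  0.085] zmax 0.122
scene wrench 0 0.62 [422. 213.] 360 med [0.696 0.236 0.009] zmax 0.012
```

View pics/topc.png

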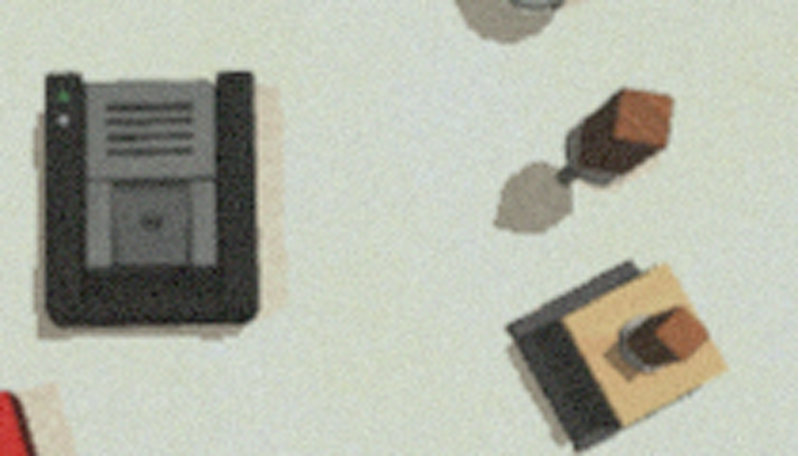

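The crop shows the pack with its vents and its recess at about (152,222) in the crop, which is (310,198) in the full image. The small tool is in the stand, with its handle top at crop (685,330). Now I fit the geometry.

Run:
```python
from h import *
P=np.load('pics/Ptop.npy'); S=np.load('pics/Pscene.npy')
def rect(q,name):
    r=cv2.minAreaRect((q[:,:2]*1000).astype(np.float32)); print(name,len(q),np.round(r[0],1),np.round(r[1],1),round(r[2],2),'z',np.round(np.median(q[:,2]),4))
for nm,A in (("top",P),("scene",S)):
    def sel(x0,x1,y0,y1,z0,z1):
        m=(A[...,0]>x0)&(A[...,0]<x1)&(A[...,1]>y0)&(A[...,1]<y1)&(A[...,2]>z0)&(A[...,2]<z1); return A[m]
    rect(sel(.44,.66,-.08,.10,.05,.1),nm+' charger all')
    rect(sel(.44,.66,-.08,.10,.068,.08),nm+' rails')
    rect(sel(.44,.66,-.08,.10,.086,.098),nm+' packtop')
    q=sel(.44,.66,-.08,.10,.086,.098); 
    rect(sel(.40,.53,-.33,-.19,.083,.096),nm+' standtop')
    rect(sel(.40,.53,-.33,-.19,.146,.17),nm+' handletop')
    rect(sel(.40,.53,-.33,-.19,.10,.17),nm+' handle')
    rect(sel(.66,.78,-.3,-.18,.03,.13),nm+' glass')
    rect(sel(.54,.63,-.3,-.18,.03,.19),nm+' bigtool')
    rect(sel(.30,.40,-.3,-.18,.03,.19),nm+' redtool')
    rect(sel(.26,.44,.04,.22,.03,.11),nm+' redcharger')
# edge line fit top charger: use red mask of region
reg=np.load('pics/reg_top_charger_0.npy'); print(cv2.minAreaRect(np.argwhere(reg)[:,::-1].astype(np.float32)))
m=vision.camera_model('top');K=m['K']
def ray(uv,z):
    d=R.from_rotvec(m['attitude']).apply([(uv[0]-K[0,2])/K[0,0],(uv[1]-K[1,2])/K[1,1],1]); return m['xyz']+d*(z-m['xyz'][2])/d[2]
print('mouth',ray((270+152/3.8-.4,140+222/3.8-.4),.082))
for c in ((685,330),): print('handletop',ray((270+c[0]/3.8-.4,140+c[1]/3.8-.4),.155))
for c in ((663,262),(727,370),(623,425),(566,318)): print('stand',ray((270+c[0]/3.8-.4,140+c[1]/3.8-.4),.09))
for c in ((45,73),(252,73),(47,322),(258,322)): print('ch',ray((270+c[0]/3.8-.4,140+c[1]/3.8-.4),.075))
```

```text
top charger all 3356 [553.5  12.2] [144.6 123.8] 1.15 z 0.0767
top rails 1466 [553.8  12.2] [143.8 124. ] 1.3 z 0.0748
top packtop 1339 [561.1  11.6] [108.1  74.4] 0.78 z 0.0918
top standtop 822 [ 464.5 -270.7] [69.8 71.4] 28.01 z 0.09
top handletop 134 [ 464.9 -270.4] [21.2 23.3] 44.59 z 0.1545
top handle 225 [ 465.1 -270.1] [22.2 23.7] 46.52 z 0.1524
top glass 947 [ 713.6 -235.9] [66.5 66.5] 23.19 z 0.0892
top bigtool 510 [ 576.  -247.5] [37.1 39. ] 88.24 z 0.1535
top redtool 258 [ 352.4 -254.3] [26.7 30.5] 84.92 z 0.1216
top redcharger 3892 [350.8 129.2] [144.6 125.5] 17.95 z 0.0765
scene charger all 3136 [555.3  12.1] [147.1 126.9] 1.44 z 0.0775
scene rails 1118 [555.8  13.1] [145.7 126.9] 0.54 z 0.076
scene packtop 1172 [563.1  12.9] [110.5  77.7] 0.79 z 0.0932
scene standtop 1043 [ 465.4 -269.8] [72.3 72.6] 27.6 z 0.0914
scene handletop 176 [ 466. -270.] [22.6 25.1] 44.56 z 0.1557
scene handle 457 [ 465.9 -270. ] [22.7 25. ] 43.95 z 0.1384
scene glass 2255 [ 715.2 -235.7] [66.5 67.3] 29.27 z 0.0907
scene bigtool 1194 [ 582.4 -250.5] [41.5 36.3] 78.62 z 0.1375
scene redtool 550 [ 356.5 -256.4] [31.6 29.3] 79.76 z 0.1018
scene redcharger 2621 [352.2 129. ] [146.2 128.7] 18.14 z 0.0755
((309.9999694824219, 192.49996948242188), (55.99999237060547, 64.99998474121094), -0.0)
mouth [0.53522896 0.01218813 0.082     ]
handletop [ 0.46682075 -0.27136121  0.155     ]
stand [ 0.51229509 -0.28245892  0.09      ]
stand [ 0.45033721 -0.31619426  0.09      ]
stand [ 0.41911099 -0.25505158  0.09      ]
stand [ 0.47967844 -0.2249246   0.09      ]
ch [0.62545905 0.07627391 0.075     ]
ch [ 0.62652347 -0.0464886   0.075     ]
ch [0.47763841 0.07226087 0.075     ]
ch [ 0.47814997 -0.04944677  0.075     ]
```

Measurements agree with the sizes given:

| Item | Result |
|---|---|
| Stand hole | about (0.465, -0.2705) |
| Handle faces | about ±45° |
| Charger centre | (0.554, 0.012), yaw about 1° |
| Recess mouth | about (0.534, 0.012) |

Next is a helper that works out relative moves.

```bash
cat >> h.py <<'E'
def down(az,tilt=0,dirz=0):
    """tool rot: jaw y at world azimuth az(deg), z down; then tilted fwd in vertical plane of azimuth dirz by tilt deg (z gets + component along dirz)"""
    a=np.radians(az); y=np.array([np.cos(a),np.sin(a),0]); z=np.array([0,0,-1.]); x=np.cross(y,z)
    M=R.from_matrix(np.stack([x,y,z],1))
    t=np.radians(dirz); ax=np.array([-np.sin(t),np.cos(t),0])
    return R.from_rotvec(-np.radians(tilt)*ax)*M
def rel(pos,rot,cur=None):
    s=sensors.observe()
    R0=R.from_rotvec(s['ee_rot']);p0=s['position']
    if cur is not None: p0,R0=cur
    d=R0.inv().apply(np.asarray(pos)-p0)*100
    w=np.degrees((R0.inv()*rot).as_rotvec())
    print('t cm',np.round(d,2),'w deg',np.round(w,2))
E
python3 - <<'E'
from h import *
print(down(0,30,0).as_matrix())
rel([.48,.3,.28],down(32)); rel([.465,-.27,.28],down(-45.4))
E
```

```text
[[ 0.         0.8660254  0.5      ]
 [ 1.         0.         0.       ]
 [ 0.         0.5       -0.8660254]]
t cm [-39.3  -21.76  -3.92] w deg [ 0.    0.   43.97]
t cm [-51.66 -77.43  -3.93] w deg [  0.    -0.   121.37]
```

```bash
python3 -m handwheel '[{"tx":-3.3,"ty":-1.8,"tz":-0.4,"wz":4},{"tx":-6.6,"ty":-3.6,"tz":-0.8,"wz":8},{"tx":-9.9,"ty":-5.4,"tz":-1.2,"wz":12},{"tx":-13.2,"ty":-7.2,"tz":-1.6,"wz":16},{"tx":-16.5,"ty":-9,"tz":-2,"wz":20},{"tx":-19.8,"ty":-10.8,"tz":-2.4,"wz":24},{"tx":-23.1,"ty":-12.6,"tz":-2.8,"wz":28},{"tx":-26.4,"ty":-14.4,"tz":-3.2,"wz":32},{"tx":-29.7,"ty":-16.2,"tz":-3.6,"wz":36},{"tx":-33,"ty":-18,"tz":-3.9,"wz":40},{"tx":-36.3,"ty":-19.8,"tz":-3.9,"wz":44},{"tx":-39.3,"ty":-21.7,"tz":-3.9,"wz":44}]'
python3 -c "
from h import *
print(sensors.observe()['joints'])
rel([.465,-.2705,.26],down(-45.4))"
```

```text
[-1.42861599  0.43450666  0.02499172  1.57316217 -0.01156522  1.13400247
 -0.07508131]
t cm [-51.67 -77.48  -1.93] w deg [  0.    -0.   121.37]invalid input
```

```bash
python3 -m handwheel '[{"tx":-3.3,"ty":-1.8,"tz":-0.4,"wx":0,"wy":0,"wz":4,"claw":1},{"tx":-6.6,"ty":-3.6,"tz":-0.8,"wx":0,"wy":0,"wz":8,"claw":1},{"tx":-9.9,"ty":-5.4,"tz":-1.2,"wx":0,"wy":0,"wz":12,"claw":1},{"tx":-13.2,"ty":-7.2,"tz":-1.6,"wx":0,"wy":0,"wz":16,"claw":1}]'
python3 -c "
from h import *
print(sensors.observe()['joints'])
rel([.48,.3,.28],down(32));rel([.465,-.2705,.26],down(-45.4))"
```

```text
clock: 1.23
position: [0.2631, 0.5033, 0.2569]
ee_rot: [0.818, 3.033, 0.0]
force: [0.1, 0.3, 0.3]
width: 0.996
[-1.27393698  0.32704719  0.12083569  1.69997157 -0.0430941   1.11694073
 -0.09691214]
t cm [-28.97  -6.66  -2.31] w deg [ 1.00e-02 -0.00e+00  2.78e+01]
t cm [-56.38 -56.72  -0.32] w deg [ 1.000e-02 -1.000e-02  1.052e+02]
```

All seven keys are needed in every row.

```bash
python3 -m handwheel '[{"tx":-4,"ty":-1,"tz":-0.4,"wx":0,"wy":0,"wz":4,"claw":1},{"tx":-8,"ty":-2,"tz":-0.8,"wx":0,"wy":0,"wz":8,"claw":1},{"tx":-12,"ty":-3,"tz":-1.2,"wx":0,"wy":0,"wz":12,"claw":1},{"tx":-16,"ty":-4,"tz":-1.6,"wx":0,"wy":0,"wz":16,"claw":1},{"tx":-20,"ty":-5,"tz":-2,"wx":0,"wy":0,"wz":20,"claw":1},{"tx":-24,"ty":-6,"tz":-2.3,"wx":0,"wy":0,"wz":25,"claw":1},{"tx":-27.5,"ty":-8.5,"tz":-2.3,"wx":0,"wy":0,"wz":31,"claw":1},{"tx":-30,"ty":-12,"tz":-2.3,"wx":0,"wy":0,"wz":37,"claw":1},{"tx":-32,"ty":-15.5,"tz":-2.3,"wx":0,"wy":0,"wz":43,"claw":1},{"tx":-34,"ty":-19,"tz":-2.3,"wx":0,"wy":0,"wz":49,"claw":1},{"tx":-36,"ty":-22.5,"tz":-2.3,"wx":0,"wy":0,"wz":55,"claw":1},{"tx":-38,"ty":-26,"tz":-2.3,"wx":0,"wy":0,"wz":61,"claw":1}]'
python3 -c "
from h import *
print(sensors.observe()['joints'])
rel([.465,-.2705,.26],down(-45.4))"
```

```text
clock: 2.23
position: [0.4606, 0.0873, 0.2799]
ee_rot: [-2.247, -2.195, -0.001]
force: [0.5, -0.4, 0.1]
width: 0.999
[-0.7635668   0.13831374  0.53199426  1.91090918 -0.07861578  1.11199384
 -0.22417364]
t cm [-35.76   1.27   1.97] w deg [ 1.000e-02 -4.000e-02  4.407e+01]
```

```bash
python3 -m handwheel '[{"tx":-4,"ty":0.1,"tz":0.2,"wx":0,"wy":0,"wz":5,"claw":1},{"tx":-8,"ty":0.2,"tz":0.4,"wx":0,"wy":0,"wz":10,"claw":1},{"tx":-12,"ty":0.4,"tz":0.6,"wx":0,"wy":0,"wz":15,"claw":1},{"tx":-16,"ty":0.5,"tz":0.8,"wx":0,"wy":0,"wz":20,"claw":1},{"tx":-20,"ty":0.7,"tz":1,"wx":0,"wy":0,"wz":25,"claw":1},{"tx":-24,"ty":0.8,"tz":1.2,"wx":0,"wy":0,"wz":30,"claw":1},{"tx":-28,"ty":1,"tz":1.4,"wx":0,"wy":0,"wz":35,"claw":1},{"tx":-32,"ty":1.1,"tz":1.6,"wx":0,"wy":0,"wz":40,"claw":1},{"tx":-35,"ty":1.2,"tz":1.9,"wx":0,"wy":0,"wz":44,"claw":1},{"tx":-35.8,"ty":1.3,"tz":2,"wx":0,"wy":0,"wz":44,"claw":1},{"tx":-35.8,"ty":1.3,"tz":2,"wx":0,"wy":0,"wz":44,"claw":1}]'
python3 -c "
from h import *
print(sensors.observe()['joints'])
rel([.465,-.2705,.121],down(-45.4))
im,d=vision.get_image('wrist'); cv2.imwrite('pics/w1.png',np.clip(im.astype(int)*2,0,255))
im,d=vision.get_image('scene'); cv2.imwrite('pics/s1.png',im)"
```

```text
clock: 3.15
position: [0.4668, -0.2717, 0.2596]
ee_rot: [2.904, 1.195, -0.002]
force: [-0.0, 0.6, 0.4]
width: 1.003
[-0.19901927  0.34321962  0.84141278  1.80116383 -0.28045682  1.12195959
 -0.05322989]
t cm [-0.02 -0.22 13.86] w deg [0.04 0.08 0.14][ WARN:0@2.576] global loadsave.cpp:1063 imwrite_ Unsupported depth image for selected encoder is fallbacked to CV_8U.
```

View pics/w1.png

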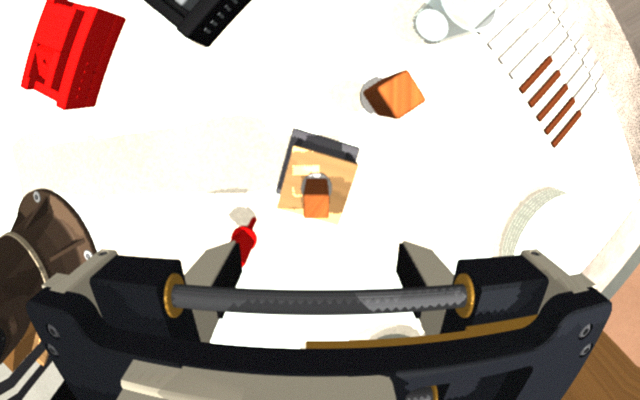

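View pics/s1.png

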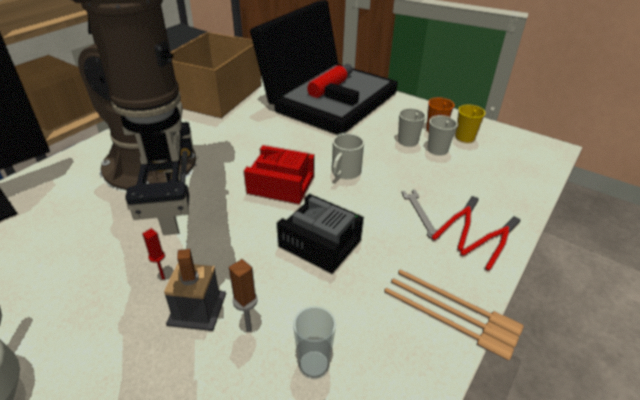

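The wrist view shows the handle at (316,195) with its faces square to the jaws, the red tool at (243,240) clear of the fingers, and the big brown tool at (400,95). I descend and grip.

```bash
python3 -m handwheel '[{"tx":0,"ty":-0.2,"tz":2,"wx":0,"wy":0,"wz":0,"claw":1},{"tx":0,"ty":-0.2,"tz":5,"wx":0,"wy":0,"wz":0,"claw":1},{"tx":0,"ty":-0.2,"tz":8,"wx":0,"wy":0,"wz":0,"claw":1},{"tx":0,"ty":-0.2,"tz":10.5,"wx":0,"wy":0,"wz":0,"claw":1},{"tx":0,"ty":-0.2,"tz":12.5,"wx":0,"wy":0,"wz":0,"claw":1},{"tx":0,"ty":-0.2,"tz":13.9,"wx":0,"wy":0,"wz":0,"claw":1},{"tx":0,"ty":-0.2,"tz":13.9,"wx":0,"wy":0,"wz":0,"claw":1}]'
python3 -m handwheel '[{"tx":0,"ty":0,"tz":0,"wx":0,"wy":0,"wz":0,"claw":0.3},{"tx":0,"ty":0,"tz":0,"wx":0,"wy":0,"wz":0,"claw":0.3},{"tx":0,"ty":0,"tz":0,"wx":0,"wy":0,"wz":0,"claw":0.3},{"tx":0,"ty":0,"tz":0,"wx":0,"wy":0,"wz":0,"claw":0.3},{"tx":0,"ty":0,"tz":0,"wx":0,"wy":0,"wz":0,"claw":0.3},{"tx":0,"ty":0,"tz":0,"wx":0,"wy":0,"wz":0,"claw":0},{"tx":0,"ty":0,"tz":0,"wx":0,"wy":0,"wz":0,"claw":0},{"tx":0,"ty":0,"tz":0,"wx":0,"wy":0,"wz":0,"claw":0},{"tx":0,"ty":0,"tz":0,"wx":0,"wy":0,"wz":0,"claw":0},{"tx":0,"ty":0,"tz":0,"wx":0,"wy":0,"wz":0,"claw":0}]' 50
python3 -c "
from h import *
s=sensors.observe();print(s['joints'],s['force'],s['ft_torque'])"
```

```text
clock: 3.83
position: [0.4654, -0.2642, 0.1184]
ee_rot: [-2.897, -1.205, 0.004]
force: [-0.5, 0.5, 0.0]
width: 1.004
clock: 4.67
position: [0.4661, -0.2676, 0.1207]
ee_rot: [-2.903, -1.201, 0.0]
force: [-0.1, 0.6, 0.2]
width: 0.326
[-0.09416527  0.50643668  0.72361421  1.96757794 -0.44924094  0.83229353
  0.0914844 ] [-0.10009782  0.64569027  0.20679802] [-0.12152343  0.16658935 -0.01027632]
```

```bash
python3 -m handwheel '[{"tx":0,"ty":0,"tz":0,"wx":0,"wy":0,"wz":0,"claw":0},{"tx":0,"ty":0,"tz":0,"wx":0,"wy":0,"wz":0,"claw":0},{"tx":0,"ty":0,"tz":0,"wx":0,"wy":0,"wz":0,"claw":0},{"tx":0,"ty":0,"tz":0,"wx":0,"wy":0,"wz":0,"claw":0},{"tx":0,"ty":0,"tz":0,"wx":0,"wy":0,"wz":0,"claw":0},{"tx":0,"ty":0,"tz":0,"wx":0,"wy":0,"wz":0,"claw":0}]' 50
python3 -c "
from h import *
s=sensors.observe();print(s['joints'],s['force'],s['ft_torque'])
im,d=vision.get_image('wrist'); cv2.imwrite('pics/w2.png',np.clip(im.astype(int)*2,0,255).astype(np.uint8))"
```

```text
clock: 5.17
position: [0.4661, -0.2675, 0.1207]
ee_rot: [-2.903, -1.202, 0.0]
force: [-0.3, -1.3, -0.7]
width: 0.239
[-0.09424881  0.50646349  0.72357517  1.96761451 -0.44929931  0.83223289
  0.09154123] [-0.27536584 -1.3152104  -0.65223988] [-0.19503064  0.05115502 -0.04113168]
```

View pics/w2.png

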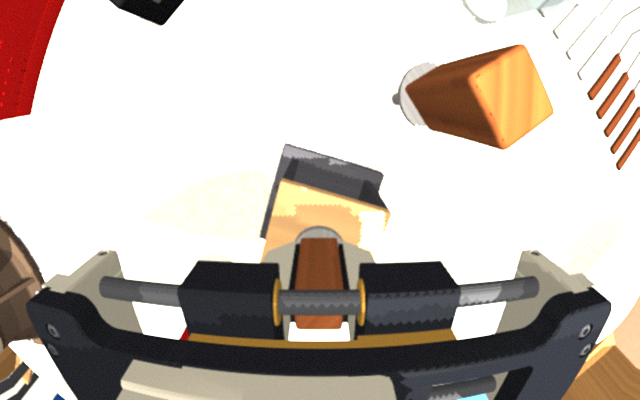

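The handle is gripped: width 22 mm, with the handle centred at column 318. I lift it next.

```bash
python3 -m handwheel '[{"tx":0,"ty":0,"tz":-1,"wx":0,"wy":0,"wz":0,"claw":0},{"tx":0,"ty":0,"tz":-3,"wx":0,"wy":0,"wz":0,"claw":0},{"tx":0,"ty":0,"tz":-6,"wx":0,"wy":0,"wz":0,"claw":0},{"tx":0,"ty":0,"tz":-9,"wx":0,"wy":0,"wz":0,"claw":0},{"tx":0,"ty":0,"tz":-11,"wx":0,"wy":0,"wz":0,"claw":0},{"tx":0,"ty":0,"tz":-12,"wx":0,"wy":0,"wz":0,"claw":0},{"tx":0,"ty":0,"tz":-12,"wx":0,"wy":0,"wz":0,"claw":0},{"tx":0,"ty":0,"tz":-12,"wx":0,"wy":0,"wz":0,"claw":0},{"tx":0,"ty":0,"tz":-12,"wx":0,"wy":0,"wz":0,"claw":0}]' 50
python3 - <<'E'
from h import *
s=sensors.observe();print(s['position'],s['ee_rot'],s['joints'],s['force'],s['ft_torque'])
for n in ('scene','wrist','top'):
    im,d=vision.get_image(n); np.save(f'pics/{n}2.npy',d); cv2.imwrite(f'pics/{n}2full.png',im)
    if n!='wrist':
        np.save(f'pics/P2{n}.npy',world(n,d))
        c=proj(n,s['position']); print(n,c)
        x,y=int(c[0]),int(c[1]); 
        cr=im[max(0,y-60):y+100,x-80:x+80]; cv2.imwrite(f'pics/{n}2.png',cv2.resize(np.clip(cr.astype(int)*1.7,0,255).astype(np.uint8),None,fx=3.7,fy=3.7,interpolation=cv2.INTER_CUBIC))
E
```

```text
clock: 5.97
position: [0.4655, -0.2668, 0.2394]
ee_rot: [-2.901, -1.201, 0.002]
force: [0.1, -0.1, -2.4]
width: 0.237
[ 0.46550095 -0.26681629  0.2394356 ] [-2.90106297e+00 -1.20126224e+00  2.08063829e-03] [-0.19709706  0.35966929  0.83337111  1.83572284 -0.29968869  1.07961269
 -0.03705524] [ 0.09079979 -0.10110707 -2.4345933 ] [-0.06158332  0.13414536 -0.00679575]
scene [175.56466727 215.42373362]
top [462.72202736 222.73885057]
```

View pics/scene2.png

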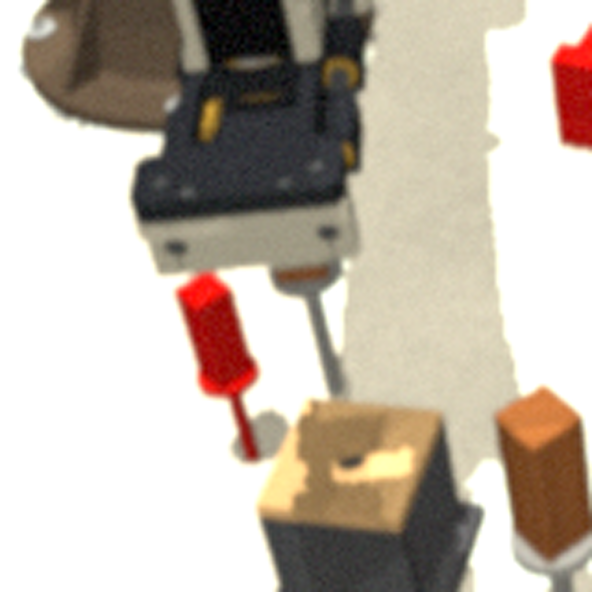

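View pics/top2.png

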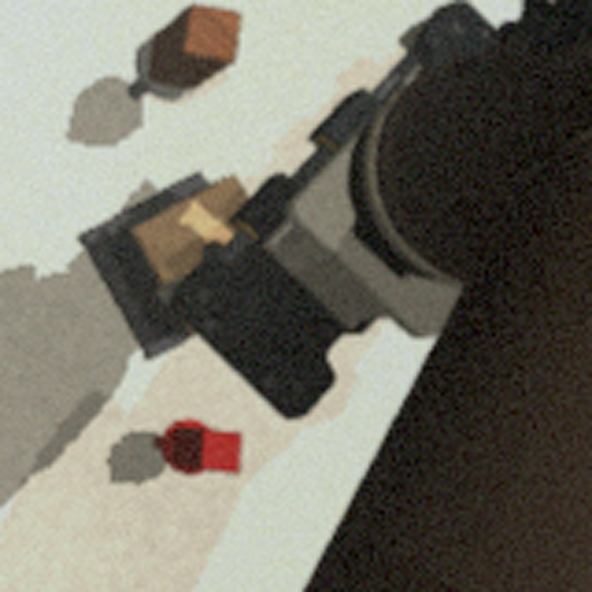

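The scene crop shows the pin from the collar at (308,285) to its tip at about (340,392), and the empty hole at (352,460). From the depth I compute the pin axis, its tip and the hole.

```bash
cat >> h.py <<'E'
def ray(name,uv,z):
    m=vision.camera_model(name);K=m['K']
    d=R.from_rotvec(m['attitude']).apply([(uv[0]-K[0,2])/K[0,0],(uv[1]-K[1,2])/K[1,1],1]); return m['xyz']+d*(z-m['xyz'][2])/d[2]
E
python3 - <<'E'
from h import *
P=np.load('pics/P2scene.npy')
c0=np.array([175-80,215-60])
print('hole',ray('scene',c0+np.array([352,460])/3.7-.4,.09))
s=sensors.observe()
x0,y0=s['position'][:2]
m=(abs(P[...,0]-x0)<.03)&(abs(P[...,1]-y0)<.03)&(P[...,2]>.1)&(P[...,2]<.23)
v,u=np.nonzero(m); q=P[m]
for r in sorted(set(v)):
    k=v==r; print(r,u[k].min(),u[k].max(),np.round(np.median(q[k],0),4))
tip=c0+np.array([340,392])/3.7-.4; print(tip)
for z in (.115,.12,.125,.13,.135,.14): print(z,ray('scene',tip,z))
E
```

```text
hole [ 0.46567601 -0.26917493  0.09      ]
224 185 185 [ 0.4694 -0.2559  0.2151]
225 185 187 [ 0.472  -0.2564  0.2153]
226 183 187 [ 0.4756 -0.2595  0.2163]
227 177 187 [ 0.4777 -0.2683  0.2221]
228 167 187 [ 0.4726 -0.2744  0.2213]
229 167 187 [ 0.4725 -0.2747  0.2189]
230 168 186 [ 0.4718 -0.2744  0.2168]
231 168 186 [ 0.4721 -0.2753  0.2154]
232 168 185 [ 0.4726 -0.277   0.2148]
233 169 184 [ 0.4746 -0.2787  0.2149]
234 170 182 [ 0.4742 -0.2798  0.2126]
235 172 181 [ 0.4722 -0.2797  0.211 ]
236 177 181 [ 0.4667 -0.2702  0.1973]
237 177 182 [ 0.4663 -0.2705  0.1948]
238 178 182 [ 0.4669 -0.2704  0.1937]
239 178 182 [ 0.4669 -0.2704  0.1913]
240 178 182 [ 0.4664 -0.2701  0.1875]
241 178 183 [ 0.4664 -0.2706  0.1858]
242 179 183 [ 0.4675 -0.27    0.1842]
243 179 183 [ 0.4666 -0.2702  0.1817]
244 179 183 [ 0.4664 -0.2704  0.1785]
245 179 184 [ 0.466  -0.27    0.1755]
246 180 184 [ 0.4678 -0.2704  0.1747]
247 180 184 [ 0.4667 -0.2702  0.1721]
248 180 184 [ 0.4669 -0.27    0.1697]
249 180 184 [ 0.4669 -0.2708  0.1674]
250 181 185 [ 0.4657 -0.2686  0.1635]
251 181 185 [ 0.467  -0.2705  0.1626]
252 181 185 [ 0.4656 -0.2704  0.1594]
253 181 185 [ 0.4657 -0.2698  0.1566]
254 182 186 [ 0.4673 -0.2696  0.1551]
255 182 186 [ 0.4673 -0.2706  0.1525]
256 182 186 [ 0.4672 -0.2705  0.151 ]
257 182 186 [ 0.4667 -0.2706  0.1483]
258 183 187 [ 0.4672 -0.2698  0.1457]
259 183 187 [ 0.4659 -0.2694  0.1422]
260 183 187 [ 0.4666 -0.27    0.1399]
261 184 186 [ 0.4661 -0.2703  0.1379]
[186.49189189 260.54594595]
0.115 [ 0.44826746 -0.25531267  0.115     ]
0.12 [ 0.45247892 -0.25809519  0.12      ]
0.125 [ 0.45669037 -0.2608777   0.125     ]
0.13 [ 0.46090182 -0.26366021  0.13      ]
0.135 [ 0.46511328 -0.26644273  0.135     ]
0.14 [ 0.46932473 -0.26922524  0.14      ]
```

The pin is vertical and about 72 mm long. Its axis is about 2.4 mm to the tool's -x side. The hole rechecks at about (0.4655, -0.2695). I compute the approach pose next.

```bash
cat >> h.py <<'E'
YAW=1.0; M=np.array([.5345,.012,.082]); L=.103; XO=.0024
def ins(e,dx=0,m=None,az=YAW,tilt=30):
    Rt=down(az,tilt,YAW); z=Rt.as_matrix()[:,2]; c=np.array([np.cos(np.radians(YAW)),np.sin(np.radians(YAW)),0])
    pos=(M if m is None else m)-z*(L-e)+Rt.as_matrix()[:,0]*XO+c*dx
    return pos,Rt
E
python3 - <<'E'
from h import *
p,r=ins(-.06); print(p); rel(p,r)
E
```

```text
[0.45297053 0.01297726 0.22316214]
t cm [ 18.91 -20.7    1.66] w deg [-28.49  12.06 -44.96]
```

```bash
python3 -m handwheel '[{"tx":1.9,"ty":-2.1,"tz":0.1,"wx":-2.8,"wy":1.2,"wz":-4.5,"claw":0},{"tx":3.8,"ty":-4.1,"tz":0.2,"wx":-5.7,"wy":2.4,"wz":-9,"claw":0},{"tx":5.7,"ty":-6.2,"tz":0.3,"wx":-8.5,"wy":3.6,"wz":-13.5,"claw":0},{"tx":7.6,"ty":-8.3,"tz":0.5,"wx":-11.4,"wy":4.8,"wz":-18,"claw":0},{"tx":9.5,"ty":-10.4,"tz":0.7,"wx":-14.2,"wy":6,"wz":-22.5,"claw":0},{"tx":11.3,"ty":-12.4,"tz":0.9,"wx":-17.1,"wy":7.2,"wz":-27,"claw":0},{"tx":13.2,"ty":-14.5,"tz":1.1,"wx":-19.9,"wy":8.4,"wz":-31.5,"claw":0},{"tx":15.1,"ty":-16.6,"tz":1.3,"wx":-22.8,"wy":9.6,"wz":-36,"claw":0},{"tx":17,"ty":-18.6,"tz":1.5,"wx":-25.6,"wy":10.9,"wz":-40.5,"claw":0},{"tx":18.9,"ty":-20.7,"tz":1.7,"wx":-28.5,"wy":12.1,"wz":-45,"claw":0},{"tx":18.9,"ty":-20.7,"tz":1.7,"wx":-28.5,"wy":12.1,"wz":-45,"claw":0},{"tx":18.9,"ty":-20.7,"tz":1.7,"wx":-28.5,"wy":12.1,"wz":-45,"claw":0}]' 50
python3 -m handwheel '[{"tx":0,"ty":0,"tz":0,"wx":0,"wy":0,"wz":0,"claw":0},{"tx":0,"ty":0,"tz":0,"wx":0,"wy":0,"wz":0,"claw":0},{"tx":0,"ty":0,"tz":0,"wx":0,"wy":0,"wz":0,"claw":0}]'
python3 - <<'E'
from h import *
s=sensors.observe();print(s['position'],s['ee_rot'],s['joints'],s['force'],s['ft_torque'])
p,r=ins(-.06); print(p); rel(p,r)
for n in ('scene','wrist','top'):
    im,d=vision.get_image(n); np.save(f'pics/{n}3.npy',d); cv2.imwrite(f'pics/{n}3full.png',np.clip(im.astype(int)*1.5,0,255).astype(np.uint8))
    if n!='wrist':
        np.save(f'pics/P3{n}.npy',world(n,d))
        c=proj(n,M); print(n,c)
        x,y=int(c[0]),int(c[1]); 
        cr=im[max(0,y-80):y+80,x-80:x+80]; cv2.imwrite(f'pics/{n}3.png',cv2.resize(np.clip(cr.astype(int)*1.7,0,255).astype(np.uint8),None,fx=3.7,fy=3.7,interpolation=cv2.INTER_CUBIC))
E
```

```text
clock: 7.12
position: [0.4522, 0.0131, 0.2227]
ee_rot: [1.908, 1.949, 0.521]
force: [-0.6, -0.3, -1.8]
width: 0.239
clock: 7.37
position: [0.4539, 0.0115, 0.2238]
ee_rot: [1.912, 1.942, 0.523]
force: [0.0, -0.8, -1.1]
width: 0.238
[0.45394409 0.01149259 0.2237971 ] [1.91176467 1.94199209 0.52255081] [-0.64489987 -0.10915261  0.39025717  2.42971321  0.49429273  0.33443721
 -0.65972786] [ 0.02290348 -0.76228758 -1.09895691] [-9.68480209e-02  7.88689847e-01 -9.35262272e-05]
[0.45297053 0.01297726 0.22316214]
t cm [ 0.15 -0.11  0.01] w deg [ 0.13  0.06 -0.09]
scene [311.94047166 213.95901854]
top [309.68304241 198.34845834]
```

View pics/scene3.png

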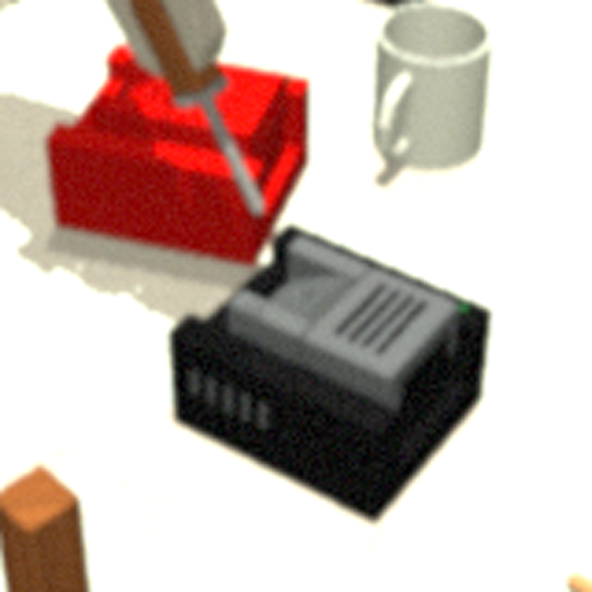

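View pics/wrist3full.png

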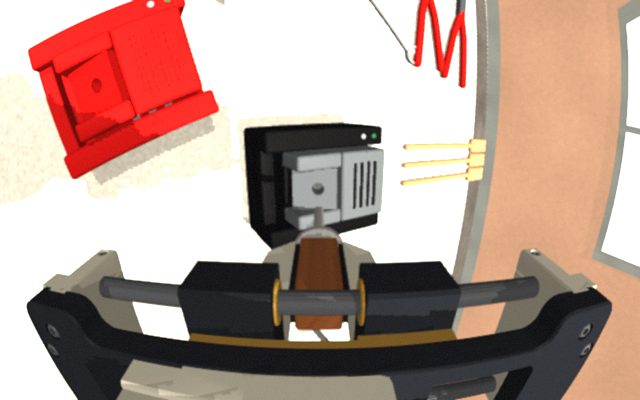

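View pics/top3.png

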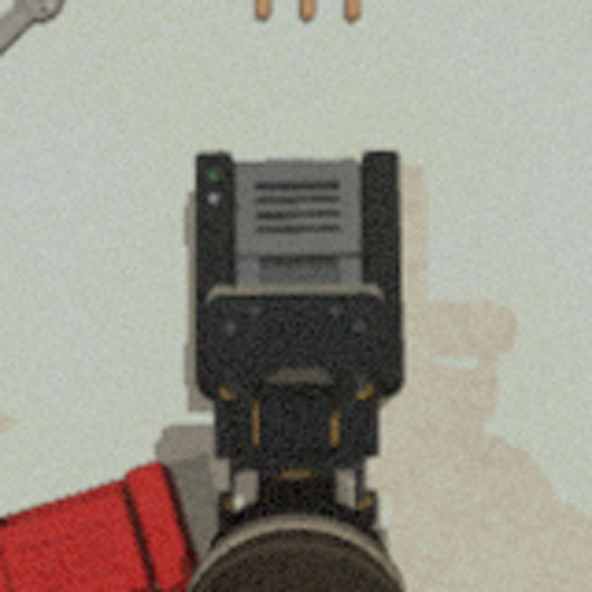

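The wrist view shows the recess at (318,188) and the pin rising toward it with its tip near (318,207). I measure both in tool coordinates from the wrist depth.

```bash
cat >> h.py <<'E'
def wristpts(d):
    m=vision.camera_model('wrist');K=m['K'];H=m['hand_eye'];h,w=d.shape
    u,v=np.meshgrid(np.arange(w),np.arange(h)); a=(u-K[0,2])/K[0,0]; b=(v-K[1,2])/K[1,1]; r=np.hypot(a,b)
    t=np.tan(r)/np.maximum(r,1e-9)
    p=np.stack([a*t*d,b*t*d,d],-1); P=p@H[:3,:3].T+H[:3,3]; P[(d<=0)|(r>1.4)]=np.nan
    return P
def wproj(p):
    m=vision.camera_model('wrist');K=m['K'];H=np.linalg.inv(m['hand_eye'])
    q=H[:3,:3]@np.asarray(p)+H[:3,3]; rr=np.hypot(q[0],q[1]); th=np.arctan2(rr,q[2])
    return np.array([K[0,2]+K[0,0]*th*q[0]/rr,K[1,2]+K[0,0]*th*q[1]/rr])
E
python3 - <<'E'
from h import *
d=np.load('pics/wrist3.npy'); P=wristpts(d)
im=cv2.imread('pics/wrist3full.png'); cr=im[140:260,250:390]; cv2.imwrite('pics/w3c.png',cv2.resize(cr,None,fx=5,fy=5,interpolation=cv2.INTER_CUBIC))
for v in range(186,246,4):
    print(v,[ (u,np.round(P[v,u]*1000,1).tolist()) for u in (312,316,320,324)])
s=sensors.observe();Rt=R.from_rotvec(s['ee_rot'])
print('mouth exp in tool',Rt.inv().apply(M-s['position'])*1000, wproj(Rt.inv().apply(M-s['position'])))
for k in (31,80,103): print('pin',k,wproj([-.0024,0,k/1000]))
E
```

```text
186 [(312, [-2.4, -6.7, 181.8]), (316, [-4.4, -2.4, 189.2]), (320, [-4.8, 2.0, 190.8]), (324, [2.5, 6.0, 163.4])]
190 [(312, [-3.1, -6.5, 168.2]), (316, [-6.7, -2.4, 181.0]), (320, [-5.4, 1.9, 176.4]), (324, [-1.9, 6.0, 163.7])]
194 [(312, [-6.3, -6.4, 164.2]), (316, [-6.2, -2.3, 163.7]), (320, [-5.8, 1.9, 162.5]), (324, [-6.3, 6.0, 164.1])]
198 [(312, [-10.1, -6.4, 162.4]), (316, [-10.5, -2.3, 163.9]), (320, [-10.4, 1.9, 163.6]), (324, [-10.3, 6.0, 163.0])]
202 [(312, [-14.8, -6.4, 163.6]), (316, [-14.7, -2.3, 163.2]), (320, [-14.7, 1.9, 163.2]), (324, [-15.0, 6.1, 164.1])]
206 [(312, [-19.5, -6.5, 164.4]), (316, [-19.1, -2.3, 163.3]), (320, [-18.8, 1.9, 162.5]), (324, [-19.4, 6.1, 164.3])]
210 [(312, [-22.4, -6.4, 160.2]), (316, [0.3, -1.7, 95.4]), (320, [0.8, 1.5, 94.1]), (324, [-22.3, 6.0, 159.7])]
214 [(312, [-23.2, -6.2, 150.2]), (316, [0.3, -1.7, 86.0]), (320, [0.9, 1.5, 84.3]), (324, [-25.5, 6.0, 156.6])]
218 [(312, [-26.8, -6.2, 148.4]), (316, [0.6, -1.6, 76.3]), (320, [0.5, 1.4, 76.7]), (324, [-29.6, 6.0, 155.6])]
222 [(312, [-31.1, -6.2, 148.2]), (316, [1.1, -1.5, 66.8]), (320, [1.1, 1.4, 66.9]), (324, [-34.5, 6.1, 156.8])]
226 [(312, [12.9, -3.7, 30.3]), (316, [13.1, -1.2, 29.7]), (320, [13.6, 1.2, 28.7]), (324, [13.3, 3.6, 29.5])]
230 [(312, [11.6, -3.6, 27.1]), (316, [12.0, -1.2, 26.2]), (320, [11.8, 1.2, 26.8]), (324, [11.9, 3.6, 26.5])]
234 [(312, [9.4, -3.6, 26.2]), (316, [9.4, -1.2, 26.3]), (320, [9.6, 1.2, 25.8]), (324, [9.2, 3.6, 26.8])]
238 [(312, [8.4, -3.5, 22.7]), (316, [8.2, -1.2, 23.1]), (320, [8.0, 1.2, 23.5]), (324, [8.5, 3.5, 22.5])]
242 [(312, [7.4, -3.5, 19.2]), (316, [7.7, -1.2, 18.6]), (320, [8.0, 1.1, 17.9]), (324, [8.0, 3.4, 18.0])]
mouth exp in tool [ -1.30353149  -1.37697075 163.12568875] [316.83892616 189.62247308]
pin 31 [318.04334881 248.1386128 ]
pin 80 [318.10878468 219.91476934]
pin 103 [318.13235985 210.05166763]
```

View pics/w3c.png

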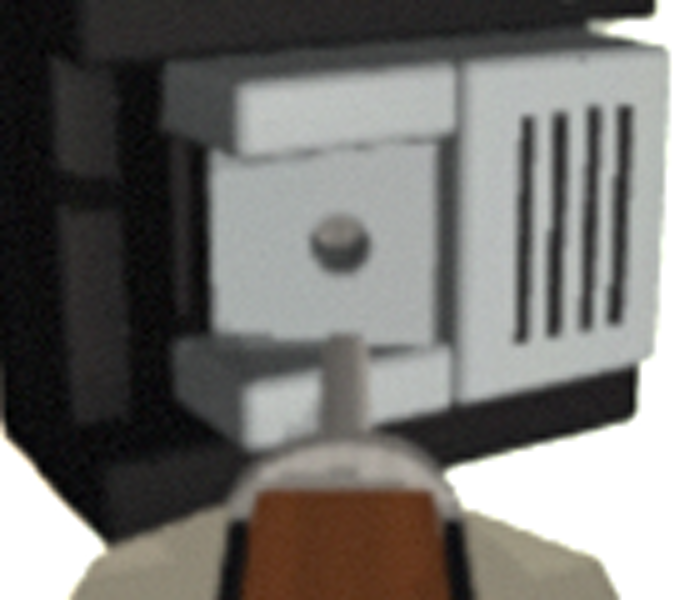

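Run:
```python
from h import *
s=sensors.observe();Rt=R.from_rotvec(s['ee_rot']);p0=s['position']
P=np.load('pics/P3scene.npy')
T=(P-p0)@Rt.as_matrix()
m=(abs(T[...,0])<.012)&(abs(T[...,1])<.015)&(T[...,2]>.035)&(T[...,2]<.115)
v,u=np.nonzero(m); q=T[m]*1000
for a in range(35,115,8):
    k=(q[:,2]>=a)&(q[:,2]<a+8)
    if k.any(): print(a,k.sum(),np.round(np.median(q[k],0),1))
print('zmax',np.sort(q[:,2])[-6:])
c=Rt.inv().apply(vision.camera_model('scene')['xyz']-p0); print('cam dir',c/np.linalg.norm(c[:2]))
# charger in scene/top from picture 3, y-centre & packs
for n in ('scene','top'):
    A=np.load(f'pics/P3{n}.npy')
    m=(abs(A[...,0]-.6)<.02)&(abs(A[...,1]-.012)<.05)&(A[...,2]>.086)&(A[...,2]<.098)
    print(n,'pack front y range',np.percentile(A[m][:,1],[0.5,99.5]),'mean',A[m][:,1].mean())
    m=(abs(A[...,0]-.585)<.03)&(abs(A[...,1]-.012)<.08)&(A[...,2]>.068)&(A[...,2]<.098)
    print(n,'charger y',np.percentile(A[m][:,1],[0.5,99.5]))
```

```text
35 16 [-4.   3.6 39.2]
43 15 [-5.2  3.6 47.2]
51 16 [-4.8  3.  55.4]
59 13 [-4.9  3.4 62.5]
67 17 [-3.9  3.1 70.5]
75 14 [-5.6  4.4 78.7]
83 12 [-4.2  3.2 86.6]
91 15 [-5.4  3.1 94.8]
99 6 [ -5.4   2.9 101. ]
zmax [ 99.59108428  99.72954785 100.42007031 101.55279076 102.65104685
 103.10128865]
cam dir [-0.66951291  0.74280042 -0.19969158]
scene pack front y range [-0.02471229  0.05077837] mean 0.009730708792996883
scene charger y [-0.04886014  0.07442892]
top pack front y range [-0.02361093  0.04927254] mean 0.012520246428589168
top charger y [-0.04882619  0.07457309]
```

The pin tip reads 103 mm ahead of the TCP. Sideways, the static cameras say to move +1.1 mm in tool x and the wrist camera says +3.7 mm. I advance to about 15 mm before the mouth with a middle correction and look again.

```bash
python3 -m handwheel '[{"tx":0.1,"ty":-0.1,"tz":0.8,"wx":0,"wy":0,"wz":0,"claw":0},{"tx":0.2,"ty":-0.1,"tz":1.8,"wx":0,"wy":0,"wz":0,"claw":0},{"tx":0.2,"ty":-0.1,"tz":2.8,"wx":0,"wy":0,"wz":0,"claw":0},{"tx":0.2,"ty":-0.1,"tz":3.6,"wx":0,"wy":0,"wz":0,"claw":0},{"tx":0.2,"ty":-0.1,"tz":4.2,"wx":0,"wy":0,"wz":0,"claw":0},{"tx":0.2,"ty":-0.1,"tz":4.5,"wx":0,"wy":0,"wz":0,"claw":0},{"tx":0.2,"ty":-0.1,"tz":4.5,"wx":0,"wy":0,"wz":0,"claw":0},{"tx":0.2,"ty":-0.1,"tz":4.5,"wx":0,"wy":0,"wz":0,"claw":0}]'
python3 - <<'E'
from h import *
s=sensors.observe();print(s['position'],s['joints'],s['force'],s['ft_torque'])
p,r=ins(-.015); print(p); rel(p,r)
im,d=vision.get_image('wrist'); np.save('pics/wrist4.npy',d)
cr=np.clip(im[140:260,250:390].astype(int)*1.5,0,255).astype(np.uint8); cv2.imwrite('pics/w4c.png',cv2.resize(cr,None,fx=5,fy=5,interpolation=cv2.INTER_CUBIC))
P=wristpts(d)
for v in range(180,230,4):
    print(v,[ (u,np.round(P[v,u]*1000,1).tolist()) for u in (308,312,316,320,324,328)])
im,d=vision.get_image('scene'); c=proj('scene',M).astype(int); cr=np.clip(im[c[1]-40:c[1]+40,c[0]-50:c[0]+50].astype(int)*1.7,0,255).astype(np.uint8); cv2.imwrite('pics/s4c.png',cv2.resize(cr,None,fx=7,fy=7,interpolation=cv2.INTER_CUBIC))
E
```

```text
clock: 8.18
position: [0.4752, 0.0147, 0.1843]
ee_rot: [1.909, 1.944, 0.523]
force: [0.4, 0.2, -1.3]
width: 0.24
[0.47520765 0.01472561 0.1843387 ] [-0.62068034  0.02881158  0.42045403  2.45279249  0.51599913  0.16559172
 -0.67379059] [ 0.35355298  0.16187684 -1.31972555] [-0.08549443  0.80463188  0.01204177]
[0.4754671  0.01336994 0.184191  ]
t cm [-0.14  0.01  0.02] w deg [0.13 0.01 0.05]
180 [(308, [24.0, -8.3, 101.7]), (312, [23.4, -5.0, 103.8]), (316, [22.8, -1.8, 106.3]), (320, [22.1, 1.6, 109.3]), (324, [21.9, 4.9, 110.0]), (328, [21.8, 8.3, 110.6])]
184 [(308, [20.6, -8.3, 101.8]), (312, [19.9, -5.1, 104.5]), (316, [19.1, -1.8, 107.4]), (320, [16.1, 1.6, 119.2]), (324, [16.1, 5.1, 119.2]), (328, [16.2, 8.6, 118.7])]
188 [(308, [12.2, -8.9, 119.9]), (312, [12.6, -5.4, 118.7]), (316, [12.3, -1.9, 119.7]), (320, [12.8, 1.6, 117.8]), (324, [12.6, 5.1, 118.6]), (328, [12.4, 8.7, 119.2])]
192 [(308, [8.9, -8.9, 118.7]), (312, [8.8, -5.4, 119.0]), (316, [8.8, -1.9, 119.1]), (320, [8.7, 1.6, 119.6]), (324, [8.5, 5.2, 120.0]), (328, [8.7, 8.7, 119.4])]
196 [(308, [5.6, -8.9, 117.6]), 
[... 775 characters left out ...]
(328, [-9.9, 8.9, 119.1])]
216 [(308, [-13.4, -9.1, 118.1]), (312, [-13.5, -5.5, 118.4]), (316, [1.0, -1.6, 79.6]), (320, [1.0, 1.5, 79.5]), (324, [-14.0, 5.3, 119.7]), (328, [-14.4, 9.0, 120.9])]
220 [(308, [-17.2, -9.2, 118.1]), (312, [-17.6, -5.6, 119.1]), (316, [0.4, -1.6, 72.5]), (320, [0.6, 1.4, 72.0]), (324, [-17.8, 5.3, 119.6]), (328, [-17.3, 8.9, 118.3])]
224 [(308, [-21.6, -9.3, 119.1]), (312, [-21.0, -5.6, 117.6]), (316, [0.1, -1.5, 65.4]), (320, [0.9, 1.4, 63.3]), (324, [-21.7, 5.4, 119.5]), (328, [-21.5, 9.0, 119.1])]
228 [(308, [12.6, -6.0, 27.9]), (312, [12.7, -3.6, 27.6]), (316, [13.4, -1.2, 25.9]), (320, [13.3, 1.2, 26.2]), (324, [13.1, 3.5, 26.7]), (328, [12.3, 6.0, 28.6])]
```

View pics/w4c.png

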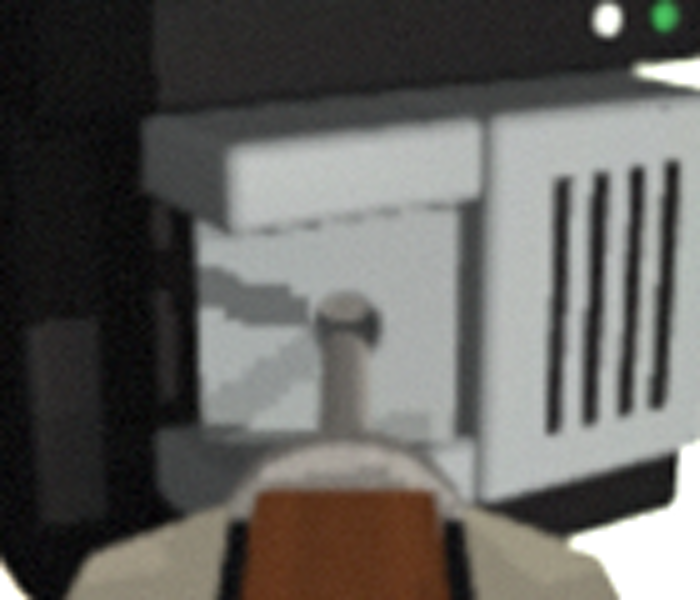

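View pics/s4c.png

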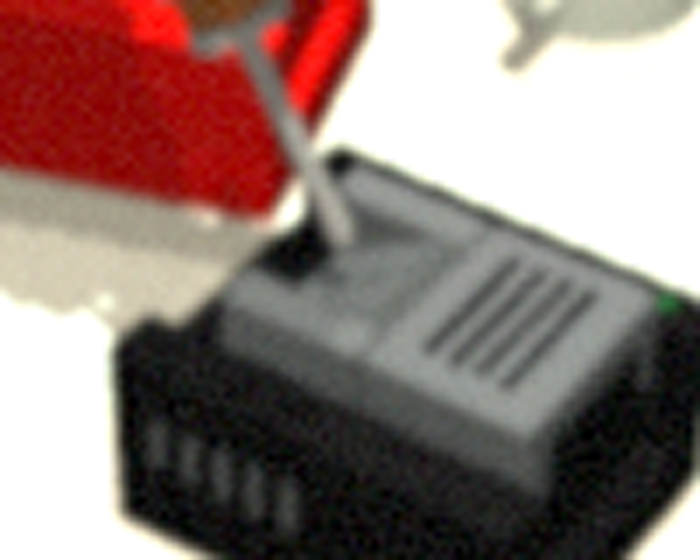

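The pin is lined up with the recess to within about 1 mm: mouth centre at crop (348,322), pin column at crop 344. The mouth plane is about 15 mm beyond the tip. I insert in small steps and watch the force.

```bash
python3 -m handwheel '[{"tx":0.02,"ty":0.05,"tz":0.3,"wx":0,"wy":0,"wz":0,"claw":0},{"tx":0.02,"ty":0.05,"tz":0.7,"wx":0,"wy":0,"wz":0,"claw":0},{"tx":0.02,"ty":0.05,"tz":1.1,"wx":0,"wy":0,"wz":0,"claw":0},{"tx":0.02,"ty":0.05,"tz":1.5,"wx":0,"wy":0,"wz":0,"claw":0},{"tx":0.02,"ty":0.05,"tz":1.8,"wx":0,"wy":0,"wz":0,"claw":0},{"tx":0.02,"ty":0.05,"tz":2,"wx":0,"wy":0,"wz":0,"claw":0},{"tx":0.02,"ty":0.05,"tz":2.2,"wx":0,"wy":0,"wz":0,"claw":0}]'
python3 - <<'E'
from h import *
s=sensors.observe();print(s['force'],s['ft_torque']); p,r=ins(.007); rel(p,r)
im,d=vision.get_image('wrist'); 
cr=np.clip(im[140:260,250:390].astype(int)*1.5,0,255).astype(np.uint8); cv2.imwrite('pics/w5c.png',cv2.resize(cr,None,fx=5,fy=5,interpolation=cv2.INTER_CUBIC))
E
```

```text
clock: 8.87
position: [0.4868, 0.0155, 0.1649]
ee_rot: [1.909, 1.945, 0.524]
force: [1.0, -0.1, -0.6]
width: 0.241
[ 0.96535292 -0.09785828 -0.62443469] [-0.14561577  0.77500295 -0.00641943]
t cm [-0.2  -0.02 -0.04] w deg [ 0.11 -0.05  0.06]
```

View pics/w5c.png

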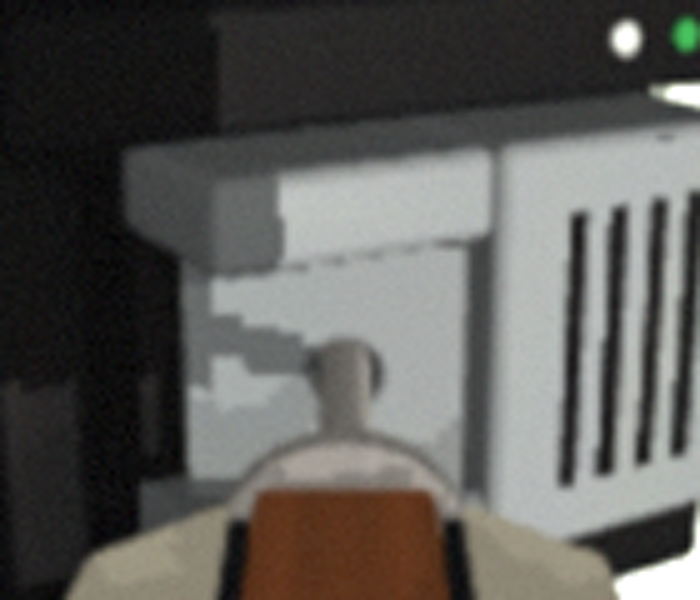

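The pin end is in the recess. It sits a little left of centre, about 0.7 mm, so I shift it slightly and go on.

```bash
python3 -m handwheel '[{"tx":-0.04,"ty":0.06,"tz":0.2,"wx":0,"wy":0,"wz":0,"claw":0},{"tx":-0.04,"ty":0.06,"tz":0.5,"wx":0,"wy":0,"wz":0,"claw":0},{"tx":-0.04,"ty":0.06,"tz":0.8,"wx":0,"wy":0,"wz":0,"claw":0},{"tx":-0.04,"ty":0.06,"tz":1.1,"wx":0,"wy":0,"wz":0,"claw":0},{"tx":-0.04,"ty":0.06,"tz":1.3,"wx":0,"wy":0,"wz":0,"claw":0},{"tx":-0.04,"ty":0.06,"tz":1.3,"wx":0,"wy":0,"wz":0,"claw":0}]'
python3 - <<'E'
from h import *
s=sensors.observe();print(s['force'],s['ft_torque']); p,r=ins(.020); rel(p,r)
im,d=vision.get_image('wrist'); 
cr=np.clip(im[140:260,250:390].astype(int)*1.5,0,255).astype(np.uint8); cv2.imwrite('pics/w6c.png',cv2.resize(cr,None,fx=5,fy=5,interpolation=cv2.INTER_CUBIC))
E
```

```text
clock: 9.42
position: [0.4937, 0.0149, 0.154]
ee_rot: [1.91, 1.945, 0.523]
force: [-0.1, -0.8, -1.6]
width: 0.239
[-0.07952396 -0.83967533 -1.55237853] [-0.12722056  0.85108535 -0.02149764]
t cm [-0.13 -0.07 -0.03] w deg [ 0.09 -0.03  0.04]
```

View pics/w6c.png

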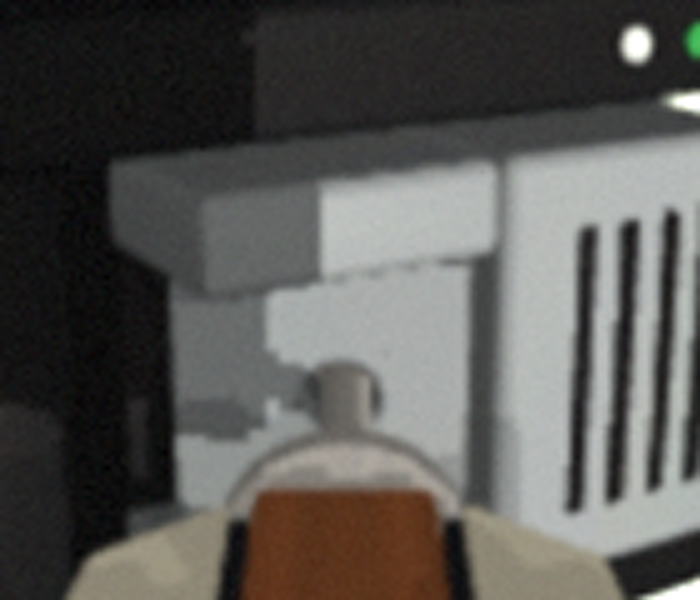

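The pin is centred in the bore, spanning crop columns 320–370 within 312–382. I now feel for the button.

```bash
python3 -m handwheel '[{"tx":0,"ty":0,"tz":0.15,"wx":0,"wy":0,"wz":0,"claw":0},{"tx":0,"ty":0,"tz":0.3,"wx":0,"wy":0,"wz":0,"claw":0},{"tx":0,"ty":0,"tz":0.3,"wx":0,"wy":0,"wz":0,"claw":0}]'
python3 -m handwheel '[{"tx":0,"ty":0,"tz":0.1,"wx":0,"wy":0,"wz":0,"claw":0},{"tx":0,"ty":0,"tz":0.1,"wx":0,"wy":0,"wz":0,"claw":0}]'
python3 -m handwheel '[{"tx":0,"ty":0,"tz":0.1,"wx":0,"wy":0,"wz":0,"claw":0},{"tx":0,"ty":0,"tz":0.1,"wx":0,"wy":0,"wz":0,"claw":0}]'
python3 -c "
from h import *
s=sensors.observe();print(s['force'],s['ft_torque']); p,r=ins(.025); rel(p,r)"
```

```text
clock: 9.72
position: [0.4954, 0.0151, 0.152]
ee_rot: [1.909, 1.945, 0.524]
force: [-0.8, -0.3, 1.3]
width: 0.237
clock: 9.88
position: [0.4959, 0.0152, 0.1513]
ee_rot: [1.909, 1.945, 0.524]
force: [-1.2, 0.9, 1.6]
width: 0.233
clock: 10.05
position: [0.4965, 0.0151, 0.1504]
ee_rot: [1.909, 1.944, 0.524]
force: [-1.4, -0.1, 2.3]
width: 0.237
[-1.41965808 -0.0831769   2.27312791] [-0.15824289  0.40513214 -0.04917181]
t cm [-0.14 -0.14  0.02] w deg [ 0.18 -0.02  0.06]
```

Contact is felt, with Fz up about 3.7 N and spring-like. I press on in steps toward about 7–7.5 N net.

```bash
python3 -m handwheel '[{"tx":0,"ty":0,"tz":0.1,"wx":0,"wy":0,"wz":0,"claw":0},{"tx":0,"ty":0,"tz":0.2,"wx":0,"wy":0,"wz":0,"claw":0},{"tx":0,"ty":0,"tz":0.2,"wx":0,"wy":0,"wz":0,"claw":0}]'
python3 -m handwheel '[{"tx":0,"ty":0,"tz":0.1,"wx":0,"wy":0,"wz":0,"claw":0},{"tx":0,"ty":0,"tz":0.1,"wx":0,"wy":0,"wz":0,"claw":0}]'
python3 -c "
from h import *
s=sensors.observe();print(s['force'],s['ft_torque']); p,r=ins(.028); rel(p,r)"
```

```text
clock: 10.3
position: [0.4974, 0.0152, 0.1485]
ee_rot: [1.909, 1.945, 0.524]
force: [-2.5, 0.2, 3.9]
width: 0.235
clock: 10.47
position: [0.4979, 0.0152, 0.1477]
ee_rot: [1.909, 1.945, 0.524]
force: [-3.5, -0.1, 6.0]
width: 0.238
[-3.52612471 -0.1298199   6.03426543] [-0.09938494  0.57927501  0.02677081]
t cm [-0.14 -0.12  0.01] w deg [ 0.16 -0.02  0.06]
```

```bash
python3 -m handwheel '[{"tx":0,"ty":0,"tz":0.05,"wx":0,"wy":0,"wz":0,"claw":0},{"tx":0,"ty":0,"tz":0.05,"wx":0,"wy":0,"wz":0,"claw":0}]'
python3 -m handwheel '[{"tx":0,"ty":0,"tz":0.05,"wx":0,"wy":0,"wz":0,"claw":0},{"tx":0,"ty":0,"tz":0.05,"wx":0,"wy":0,"wz":0,"claw":0}]'
```

```text
clock: 10.63
position: [0.4982, 0.0152, 0.1473]
ee_rot: [1.909, 1.945, 0.524]
force: [-2.7, 0.2, 5.4]
width: 0.236
clock: 10.8
position: [0.4985, 0.0152, 0.1469]
ee_rot: [1.909, 1.945, 0.524]
force: [-1.9, -0.5, 5.3]
width: 0.238
```

```bash
python3 -m handwheel '[{"tx":0,"ty":0,"tz":0.05,"wx":0,"wy":0,"wz":0,"claw":0},{"tx":0,"ty":0,"tz":0.05,"wx":0,"wy":0,"wz":0,"claw":0}]'
python3 -m handwheel '[{"tx":0,"ty":0,"tz":0.05,"wx":0,"wy":0,"wz":0,"claw":0},{"tx":0,"ty":0,"tz":0.05,"wx":0,"wy":0,"wz":0,"claw":0}]'
```

```text
clock: 10.97
position: [0.4988, 0.0152, 0.1466]
ee_rot: [1.909, 1.944, 0.524]
force: [-3.2, 0.4, 5.0]
width: 0.238
clock: 11.13
position: [0.4993, 0.0152, 0.1464]
ee_rot: [1.908, 1.944, 0.525]
force: [-3.3, -1.1, 6.5]
width: 0.239
```

```bash
python3 -m handwheel '[{"tx":0,"ty":0,"tz":0,"wx":0,"wy":0,"wz":0,"claw":0},{"tx":0,"ty":0,"tz":0,"wx":0,"wy":0,"wz":0,"claw":0}]'
python3 -m handwheel '[{"tx":0,"ty":0,"tz":0.05,"wx":0,"wy":0,"wz":0,"claw":0},{"tx":0,"ty":0,"tz":0.05,"wx":0,"wy":0,"wz":0,"claw":0}]'
python3 -m handwheel '[{"tx":0,"ty":0,"tz":0,"wx":0,"wy":0,"wz":0,"claw":0},{"tx":0,"ty":0,"tz":0,"wx":0,"wy":0,"wz":0,"claw":0}]'
python3 - <<'E'
from h import *
s=sensors.observe();print(s['force'],s['ft_torque']); p,r=ins(.030); rel(p,r)
im,d=vision.get_image('wrist'); 
cr=np.clip(im[140:260,250:390].astype(int)*1.5,0,255).astype(np.uint8); cv2.imwrite('pics/w7c.png',cv2.resize(cr,None,fx=5,fy=5,interpolation=cv2.INTER_CUBIC))
P=wristpts(d)
for v in range(208,240,3):
    print(v,[ (u,np.round(P[v,u]*1000,1).tolist()) for u in (308,316,320,328)])
n='top'; im,d=vision.get_image(n); A=world(n,d); np.save('pics/Ptop7.npy',A)
m=(A[...,0]>.55)&(A[...,0]<.68)&(abs(A[...,1]-.012)<.03)&(A[...,2]>.07)
print('pack front edge x',np.percentile(A[m][:,0],[98,99.5]))
B=np.load('pics/Ptop.npy'); m=(B[...,0]>.55)&(B[...,0]<.68)&(abs(B[...,1]-.012)<.03)&(B[...,2]>.07)
print('before',np.percentile(B[m][:,0],[98,99.5]))
E
```

```text
clock: 11.3
position: [0.4993, 0.0152, 0.1464]
ee_rot: [1.908, 1.944, 0.525]
force: [-2.7, 0.9, 6.4]
width: 0.235
clock: 11.47
position: [0.4999, 0.0153, 0.1462]
ee_rot: [1.908, 1.944, 0.525]
force: [-3.7, -0.4, 7.4]
width: 0.236
clock: 11.63
position: [0.4999, 0.0152, 0.1462]
ee_rot: [1.908, 1.944, 0.525]
force: [-3.0, -0.1, 8.5]
width: 0.239
[-2.9673797  -0.07179879  8.49754713] [-0.12570508  0.03204385 -0.01190398]
t cm [-0.14 -0.22 -0.01] w deg [ 0.24 -0.02  0.05]
208 [(308, [9.1, -7.5, 74.9]), (316, [8.8, -1.6, 75.9]), (320, [9.0, 1.4, 75.2]), (328, [9.2, 7.4, 74.6])]
211 [(308, [6.8, -7.5, 74.6]), (316, [6.5, -1.6, 75.5]), (320, [6.7, 1.4, 75.0]), (328, [6.6, 7.4, 75.1])]
214 [(308, [4.4, -7.6, 74.8]), (316, [4.1, -1.6, 75.4]), (320, [4.3, 1.4, 74.9]), (328, [4.7, 7.4, 73.8])]
217 [(308, [1.8, -7.6, 75.3]), (316, [1.0, -1.6, 77.4]), (320, [1.4, 1.4, 76.3]), (328, [1.6, 7.5, 75.7])]
220 [(308, [-0.3, -7.6, 74.4]), (316, [0.4, -1.6, 72.7]), (320, [0.7, 1.4, 71.9]), (328, [-0.5, 7.5, 74.9])]
223 [(308, [-3.1, -7.7, 75.2]), (316, [0.1, -1.5, 67.3]), (320, [0.5, 1.4, 66.3]), (328, [-2.7, 7.5, 74.3])]
226 [(308, [-5.5, -7.7, 75.0]), (316, [13.2, -1.2, 29.5]), (320, [12.9, 1.2, 30.4]), (328, [-5.8, 7.6, 76.0])]
229 [(308, [11.9, -6.0, 28.0]), (316, [12.9, -1.2, 25.7]), (320, [12.4, 1.2, 26.7]), (328, [11.8, 6.0, 28.2])]
232 [(308, [10.7, -6.0, 26.3]), (316, [10.4, -1.2, 27.1]), (320, [11.1, 1.2, 25.4]), (328, [11.1, 5.9, 25.4])]
235 [(308, [8.8, -6.0, 26.1]), (316, [8.7, -1.2, 26.3]), (320, [8.5, 1.2, 26.9]), (328, [8.9, 5.9, 25.9])]
238 [(308, [8.5, -5.9, 22.3]), (316, [8.6, -1.2, 22.3]), (320, [8.3, 1.2, 22.9]), (328, [8.6, 5.8, 22.1])]
pack front edge x [0.61937304 0.61985593]
before [0.61403717 0.61479719]
```

View pics/w7c.png

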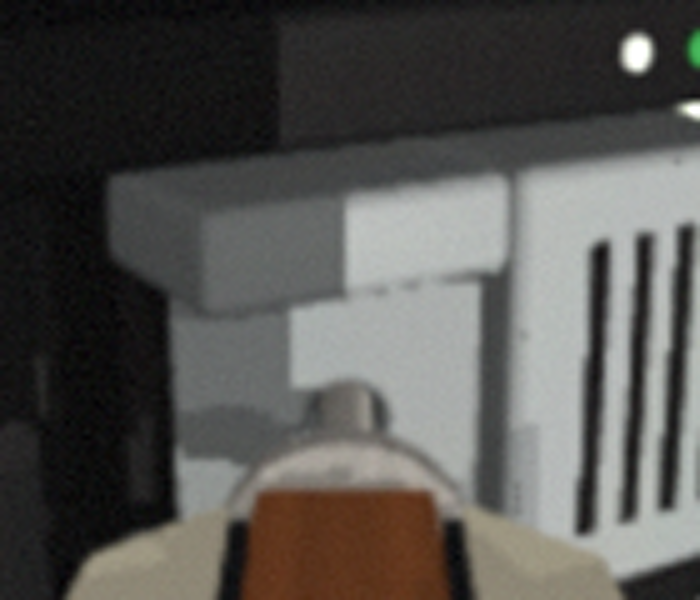

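The pack front has moved from x 0.6145 to 0.6195 m, so the latch has released with the button down at about 9–10 N net. Now I slide it straight along charger +x.

```bash
python3 - <<'E'
from h import *
s=sensors.observe(); c=np.array([np.cos(np.radians(YAW)),np.sin(np.radians(YAW)),0])
for d in (.015,.03,.045,.056): rel(s['position']+c*d,R.from_rotvec(s['ee_rot']))
E
python3 -m handwheel '[{"tx":0,"ty":0.26,"tz":0.15,"wx":0,"wy":0,"wz":0,"claw":0},{"tx":0,"ty":0.52,"tz":0.3,"wx":0,"wy":0,"wz":0,"claw":0},{"tx":0,"ty":0.78,"tz":0.45,"wx":0,"wy":0,"wz":0,"claw":0},{"tx":0,"ty":1.04,"tz":0.6,"wx":0,"wy":0,"wz":0,"claw":0}]'
```

```text
t cm [-0.    1.3   0.76] w deg [0. 0. 0.]
t cm [-0.    2.59  1.51] w deg [0. 0. 0.]
t cm [-0.    3.89  2.27] w deg [0. 0. 0.]
t cm [-0.01  4.84  2.82] w deg [0. 0. 0.]
clock: 12.07
position: [0.5119, 0.0155, 0.1462]
ee_rot: [1.908, 1.944, 0.525]
force: [-3.3, -1.3, 8.3]
width: 0.236
```

```bash
python3 -m handwheel '[{"tx":0,"ty":0.26,"tz":0.15,"wx":0,"wy":0,"wz":0,"claw":0},{"tx":0,"ty":0.52,"tz":0.3,"wx":0,"wy":0,"wz":0,"claw":0},{"tx":0,"ty":0.78,"tz":0.46,"wx":0,"wy":0,"wz":0,"claw":0},{"tx":0,"ty":1.04,"tz":0.61,"wx":0,"wy":0,"wz":0,"claw":0}]'
python3 -c "
from h import *
n='top'; im,d=vision.get_image(n); A=world(n,d)
m=(A[...,0]>.55)&(A[...,0]<.7)&(abs(A[...,1]-.012)<.03)&(A[...,2]>.07)
print('pack front edge x',np.percentile(A[m][:,0],[98,99.5]))
s=sensors.observe();print(s['force'])"
```

```text
clock: 12.4
position: [0.524, 0.0157, 0.1462]
ee_rot: [1.908, 1.944, 0.525]
force: [-2.6, 0.1, 8.8]
width: 0.237
pack front edge x [0.64172968 0.64217075]
[-1.05858677  0.23735491  5.70386684]
```

The pack is 27 mm out with the button still held. I continue with a slight extra press.

```bash
python3 -m handwheel '[{"tx":0,"ty":0.26,"tz":0.18,"wx":0,"wy":0,"wz":0,"claw":0},{"tx":0,"ty":0.52,"tz":0.34,"wx":0,"wy":0,"wz":0,"claw":0},{"tx":0,"ty":0.78,"tz":0.49,"wx":0,"wy":0,"wz":0,"claw":0},{"tx":0,"ty":1.04,"tz":0.64,"wx":0,"wy":0,"wz":0,"claw":0}]'
python3 -m handwheel '[{"tx":0,"ty":0.26,"tz":0.15,"wx":0,"wy":0,"wz":0,"claw":0},{"tx":0,"ty":0.52,"tz":0.3,"wx":0,"wy":0,"wz":0,"claw":0},{"tx":0,"ty":0.78,"tz":0.45,"wx":0,"wy":0,"wz":0,"claw":0},{"tx":0,"ty":1.04,"tz":0.6,"wx":0,"wy":0,"wz":0,"claw":0}]'
python3 -c "
from h import *
n='top'; im,d=vision.get_image(n); A=world(n,d)
m=(A[...,0]>.55)&(A[...,0]<.7)&(abs(A[...,1]-.012)<.03)&(A[...,2]>.07)
print('pack front edge x',np.percentile(A[m][:,0],[98,99.5]))
s=sensors.observe();print(s['force'],s['joints'])"
```

```text
clock: 12.78
position: [0.5364, 0.016, 0.1462]
ee_rot: [1.908, 1.944, 0.526]
force: [-2.5, 0.4, 10.0]
width: 0.239
clock: 13.12
position: [0.5484, 0.0162, 0.1462]
ee_rot: [1.908, 1.944, 0.526]
force: [-2.3, 0.9, 8.9]
width: 0.239
pack front edge x [0.66525797 0.66779474]
[-1.53915393 -0.42593015  7.37204099] [-0.02381479  0.25129266 -0.18195195  2.31508316  1.17150445  0.14132708
 -1.30256207]
```

The pack is about 53 mm out. I push gently to the stop.

```bash
python3 -m handwheel '[{"tx":0,"ty":0.17,"tz":0.1,"wx":0,"wy":0,"wz":0,"claw":0},{"tx":0,"ty":0.35,"tz":0.2,"wx":0,"wy":0,"wz":0,"claw":0},{"tx":0,"ty":0.35,"tz":0.2,"wx":0,"wy":0,"wz":0,"claw":0}]'
python3 -m handwheel '[{"tx":0,"ty":0.13,"tz":0.08,"wx":0,"wy":0,"wz":0,"claw":0},{"tx":0,"ty":0.17,"tz":0.1,"wx":0,"wy":0,"wz":0,"claw":0},{"tx":0,"ty":0.17,"tz":0.1,"wx":0,"wy":0,"wz":0,"claw":0}]'
python3 -c "
from h import *
n='top'; im,d=vision.get_image(n); A=world(n,d)
m=(A[...,0]>.55)&(A[...,0]<.7)&(abs(A[...,1]-.012)<.03)&(A[...,2]>.07)
print('pack front edge x',np.percentile(A[m][:,0],[98,99.5]))
s=sensors.observe();print(s['force'],s['joints'])"
```

```text
clock: 13.42
position: [0.5526, 0.0163, 0.1462]
ee_rot: [1.908, 1.944, 0.526]
force: [-1.0, 0.5, 6.9]
width: 0.235
clock: 13.67
position: [0.5544, 0.0164, 0.1462]
ee_rot: [1.908, 1.944, 0.526]
force: [-2.0, 1.3, 7.8]
width: 0.235
pack front edge x [0.67113995 0.67216573]
[-2.6725816   0.32360836  7.93356949] [-0.01184846  0.25958719 -0.19393858  2.30259823  1.15109801  0.14645363
 -1.27891549]
```

```bash
python3 -m handwheel '[{"tx":0,"ty":0.09,"tz":0.05,"wx":0,"wy":0,"wz":0,"claw":0},{"tx":0,"ty":0.17,"tz":0.1,"wx":0,"wy":0,"wz":0,"claw":0},{"tx":0,"ty":0.17,"tz":0.1,"wx":0,"wy":0,"wz":0,"claw":0}]'
python3 -m handwheel '[{"tx":0,"ty":0.09,"tz":0.05,"wx":0,"wy":0,"wz":0,"claw":0},{"tx":0,"ty":0.09,"tz":0.05,"wx":0,"wy":0,"wz":0,"claw":0}]'
python3 -c "
from h import *
n='top'; im,d=vision.get_image(n); A=world(n,d)
m=(A[...,0]>.55)&(A[...,0]<.7)&(abs(A[...,1]-.012)<.03)&(A[...,2]>.07)
print('pack front edge x',np.percentile(A[m][:,0],[98,99.5]))
s=sensors.observe();print(s['force'],s['joints'])"
```

```text
clock: 13.97
position: [0.5564, 0.0164, 0.1462]
ee_rot: [1.908, 1.944, 0.526]
force: [-1.6, -0.3, 8.1]
width: 0.239
clock: 14.13
position: [0.5571, 0.0164, 0.1461]
ee_rot: [1.908, 1.944, 0.525]
force: [-5.1, 0.8, 11.2]
width: 0.241
pack front edge x [0.67331051 0.67441436]
[-5.04705184 -0.44438436 10.62924777] [-0.00568849  0.26378186 -0.20042017  2.29627688  1.14079339  0.14936029
 -1.26685424]
```

Fx stepped from -1.6 to -5 N, so the stop is reached, and the front edge reads 59.6 mm out. I withdraw along the bore.

```bash
python3 -m handwheel '[{"tx":0,"ty":0.03,"tz":-0.15,"wx":0,"wy":0,"wz":0,"claw":0},{"tx":0,"ty":0.03,"tz":-0.35,"wx":0,"wy":0,"wz":0,"claw":0},{"tx":0,"ty":0,"tz":-0.6,"wx":0,"wy":0,"wz":0,"claw":0},{"tx":0,"ty":-0.05,"tz":-0.9,"wx":0,"wy":0,"wz":0,"claw":0},{"tx":0,"ty":-0.05,"tz":-0.9,"wx":0,"wy":0,"wz":0,"claw":0}]'
python3 -c "
from h import *
n='top'; im,d=vision.get_image(n); A=world(n,d)
m=(A[...,0]>.55)&(A[...,0]<.7)&(abs(A[...,1]-.012)<.03)&(A[...,2]>.07)
print('pack front edge x',np.percentile(A[m][:,0],[98,99.5]))
s=sensors.observe();print(s['force'],s['joints'])
im,d=vision.get_image('wrist'); 
cr=np.clip(im[140:260,250:390].astype(int)*1.5,0,255).astype(np.uint8); cv2.imwrite('pics/w8c.png',cv2.resize(cr,None,fx=5,fy=5,interpolation=cv2.INTER_CUBIC))"
```

```text
clock: 14.6
position: [0.5507, 0.0159, 0.1527]
ee_rot: [1.91, 1.945, 0.523]
force: [1.7, 0.0, 0.5]
width: 0.237
pack front edge x [0.67346052 0.67448597]
[ 0.93350592 -0.06501959  0.6952046 ] [ 0.04258321  0.24699122 -0.25655723  2.29704364  1.0601388   0.1701823
 -1.18626063]
```

View pics/w8c.png

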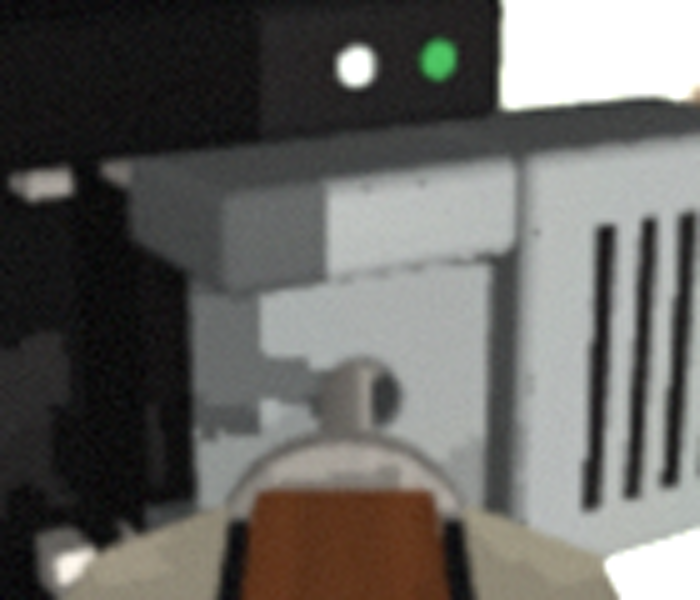

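The pin is now against the robot-side wall of the bore, with gap only on the right at crop 370–398. The pack has stayed out. I shift +y a little and withdraw fully.

```bash
python3 -m handwheel '[{"tx":0,"ty":0.15,"tz":-0.1,"wx":0,"wy":0,"wz":0,"claw":0},{"tx":0,"ty":0.17,"tz":-0.4,"wx":0,"wy":0,"wz":0,"claw":0},{"tx":0,"ty":0.17,"tz":-0.8,"wx":0,"wy":0,"wz":0,"claw":0},{"tx":0,"ty":0.17,"tz":-1.2,"wx":0,"wy":0,"wz":0,"claw":0}]'
python3 -c "
from h import *
im,d=vision.get_image('wrist'); 
cr=np.clip(im[140:260,250:390].astype(int)*1.5,0,255).astype(np.uint8); cv2.imwrite('pics/w9c.png',cv2.resize(cr,None,fx=5,fy=5,interpolation=cv2.INTER_CUBIC))"
```

```text
clock: 15.03
position: [0.5459, 0.0158, 0.1633]
ee_rot: [1.91, 1.946, 0.521]
force: [-0.6, -0.4, -1.7]
width: 0.237
```

View pics/w9c.png

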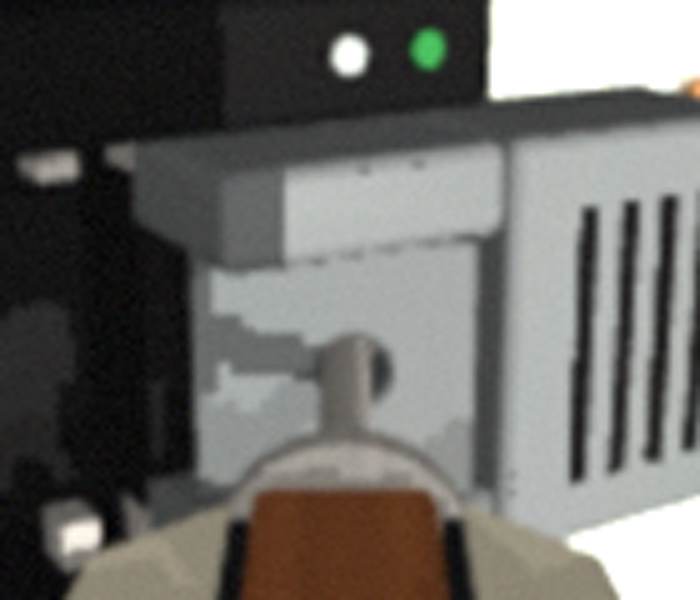

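```bash
python3 -m handwheel '[{"tx":0,"ty":0.12,"tz":-0.2,"wx":0,"wy":0,"wz":0,"claw":0},{"tx":0,"ty":0.15,"tz":-0.7,"wx":0,"wy":0,"wz":0,"claw":0},{"tx":0,"ty":0.15,"tz":-1.4,"wx":0,"wy":0,"wz":0,"claw":0},{"tx":0,"ty":0.15,"tz":-2.5,"wx":0,"wy":0,"wz":0,"claw":0},{"tx":0,"ty":0.15,"tz":-4,"wx":0,"wy":0,"wz":0,"claw":0},{"tx":0,"ty":0.15,"tz":-6,"wx":0,"wy":0,"wz":0,"claw":0},{"tx":0,"ty":0.15,"tz":-7,"wx":0,"wy":0,"wz":0,"claw":0},{"tx":0,"ty":0.15,"tz":-7,"wx":0,"wy":0,"wz":0,"claw":0}]'
python3 -c "
from h import *
n='top'; im,d=vision.get_image(n); A=world(n,d)
m=(A[...,0]>.55)&(A[...,0]<.7)&(abs(A[...,1]-.012)<.03)&(A[...,2]>.07)
print('pack front edge x',np.percentile(A[m][:,0],[98,99.5]))
s=sensors.observe();print(s['force'],s['joints'])
rel([.4655,-.2668,.240],down(-45.3))
im,d=vision.get_image('scene'); cv2.imwrite('pics/s9.png',np.clip(im.astype(int)*1.4,0,255).astype(np.uint8))
P=world('scene',d);Rt=R.from_rotvec(s['ee_rot'])
T=(P-s['position'])@Rt.as_matrix()
m=(abs(T[...,0])<.014)&(abs(T[...,1])<.018)&(T[...,2]>.04)&(T[...,2]<.125)
q=T[m]*1000
for a in range(40,115,10):
    k=(q[:,2]>=a)&(q[:,2]<a+10)
    if k.any(): print(a,k.sum(),np.round(np.median(q[k],0),1))
print('zmax',np.sort(q[:,2])[-4:])
"
```

```text
clock: 15.75
position: [0.5127, 0.0152, 0.2267]
ee_rot: [1.908, 1.943, 0.524]
force: [-0.1, -0.4, -0.4]
width: 0.239
pack front edge x [0.67405457 0.67462385]
[-0.15160326 -0.01843411 -1.49661594] [ 0.40300514  0.0846847  -0.61976508  2.2581026   0.46135344  0.32471832
 -0.58695907]
t cm [-28.08  -3.82  -3.83] w deg [ 28.56 -12.15  45.19]
40 20 [-4.1  3.8 44.8]
50 19 [-4.4  3.2 54.4]
60 19 [-4.   2.  64.7]
70 19 [-3.8  2.4 74.9]
80 18 [-3.6  3.7 84.5]
90 19 [-4.4  3.  95.2]
100 4 [ -1.7   1.  102.7]
zmax [102.20285063 102.36750207 103.12845743 104.34843256]
```

View pics/s9.png

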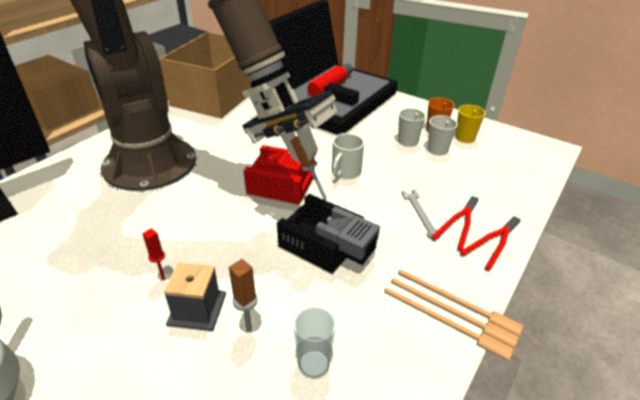

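The scene view shows the pack out at (350,235), the empty stand hole at (190,278) and everything else undisturbed. The tool sits in the grip as before. I return above the stand.

```bash
python3 -m handwheel '[{"tx":-2.3,"ty":-0.4,"tz":-0.4,"wx":2.4,"wy":-1,"wz":3.8,"claw":0},{"tx":-4.7,"ty":-0.7,"tz":-0.8,"wx":4.8,"wy":-2,"wz":7.5,"claw":0},{"tx":-7,"ty":-1,"tz":-1.1,"wx":7.1,"wy":-3,"wz":11.3,"claw":0},{"tx":-9.4,"ty":-1.3,"tz":-1.4,"wx":9.5,"wy":-4,"wz":15,"claw":0},{"tx":-11.7,"ty":-1.6,"tz":-1.7,"wx":11.9,"wy":-5.1,"wz":18.8,"claw":0},{"tx":-14,"ty":-1.9,"tz":-2,"wx":14.3,"wy":-6.1,"wz":22.6,"claw":0},{"tx":-16.4,"ty":-2.2,"tz":-2.3,"wx":16.7,"wy":-7.1,"wz":26.4,"claw":0},{"tx":-18.7,"ty":-2.5,"tz":-2.6,"wx":19,"wy":-8.1,"wz":30.1,"claw":0},{"tx":-21.1,"ty":-2.8,"tz":-2.9,"wx":21.4,"wy":-9.1,"wz":33.9,"claw":0},{"tx":-23.4,"ty":-3.2,"tz":-3.2,"wx":23.8,"wy":-10.1,"wz":37.7,"claw":0},{"tx":-25.7,"ty":-3.5,"tz":-3.5,"wx":26.2,"wy":-11.1,"wz":41.4,"claw":0},{"tx":-28.1,"ty":-3.8,"tz":-3.8,"wx":28.6,"wy":-12.1,"wz":45.2,"claw":0}]'
python3 -m handwheel '[{"tx":0,"ty":0,"tz":0,"wx":0,"wy":0,"wz":0,"claw":0},{"tx":0,"ty":0,"tz":0,"wx":0,"wy":0,"wz":0,"claw":0},{"tx":0,"ty":0,"tz":0,"wx":0,"wy":0,"wz":0,"claw":0}]'
python3 -c "
from h import *
s=sensors.observe();print(s['force'],s['joints'])
rel([.4661,-.2675,.240],down(-45.3))
im,d=vision.get_image('scene'); cv2.imwrite('pics/s10.png',cv2.resize(np.clip(im[195:330,90:290].astype(int)*1.5,0,255).astype(np.uint8),None,fx=4,fy=4,interpolation=cv2.INTER_CUBIC))
P=world('scene',d); x0,y0=s['position'][:2]
m=(abs(P[...,0]-x0)<.03)&(abs(P[...,1]-y0)<.03)&(P[...,2]>.1)&(P[...,2]<.2)
q=P[m]
for a in np.arange(.12,.2,.01):
    k=(q[:,2]>=a)&(q[:,2]<a+.01)
    if k.any(): print(round(a,3),k.sum(),np.round(np.median(q[k],0),4))
"
```

```text
clock: 16.85
position: [0.4658, -0.268, 0.2377]
ee_rot: [-2.904, -1.19, 0.008]
force: [0.1, -0.4, -1.2]
width: 0.234
clock: 17.1
position: [0.4662, -0.2661, 0.2378]
ee_rot: [-2.902, -1.197, 0.004]
force: [0.1, 0.5, -1.8]
width: 0.236
[ 0.08194716  0.52014111 -1.84230101] [ 0.70840639  0.32765301 -0.37497732  1.76528591  0.1337898   1.07732955
 -0.50089414]
t cm [-0.1   0.09 -0.23] w deg [-0.2   0.07  0.12]
0.13 9 [ 0.4665 -0.27    0.1377]
0.14 19 [ 0.4677 -0.2695  0.1447]
0.15 22 [ 0.4671 -0.2696  0.1552]
0.16 21 [ 0.4669 -0.2694  0.1649]
0.17 20 [ 0.4668 -0.2696  0.1746]
0.18 22 [ 0.4669 -0.2695  0.1844]
0.19 16 [ 0.4676 -0.2694  0.193 ]
```

View pics/s10.png

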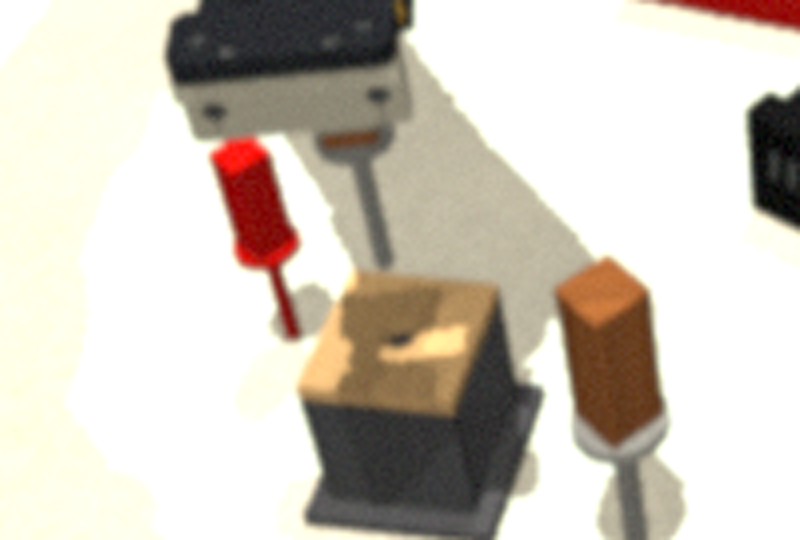

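The pin is vertical and about 1.4 mm off its original spot over the hole. I correct that and lower it, watching the force.

```bash
python3 -m handwheel '[{"tx":-0.1,"ty":0.1,"tz":0.5,"wx":-0.2,"wy":0.1,"wz":0,"claw":0},{"tx":-0.1,"ty":0.1,"tz":1.5,"wx":-0.2,"wy":0.1,"wz":0,"claw":0},{"tx":-0.1,"ty":0.1,"tz":2.7,"wx":-0.2,"wy":0.1,"wz":0,"claw":0},{"tx":-0.1,"ty":0.1,"tz":3.6,"wx":-0.2,"wy":0.1,"wz":0,"claw":0},{"tx":-0.1,"ty":0.1,"tz":4.2,"wx":-0.2,"wy":0.1,"wz":0,"claw":0},{"tx":-0.1,"ty":0.1,"tz":4.2,"wx":-0.2,"wy":0.1,"wz":0,"claw":0},{"tx":-0.1,"ty":0.1,"tz":4.2,"wx":-0.2,"wy":0.1,"wz":0,"claw":0}]'
python3 -c "
from h import *
s=sensors.observe();print(s['force'],s['joints'])
rel([.4661,-.2675,.1215],down(-45.3))
im,d=vision.get_image('scene'); cv2.imwrite('pics/s11.png',cv2.resize(np.clip(im[195:330,90:290].astype(int)*1.5,0,255).astype(np.uint8),None,fx=4,fy=4,interpolation=cv2.INTER_CUBIC))
"
```

```text
clock: 17.73
position: [0.466, -0.2677, 0.1969]
ee_rot: [2.905, 1.197, 0.003]
force: [-0.5, -0.6, -1.6]
width: 0.237
[-0.50953552 -0.62114847 -1.63402816] [ 0.70474751  0.36596727 -0.36939419  1.82155228  0.15468885  0.98100972
 -0.51746105]
t cm [ 0.01 -0.01  7.54] w deg [ 0.04 -0.09  0.1 ]
```

View pics/s11.png

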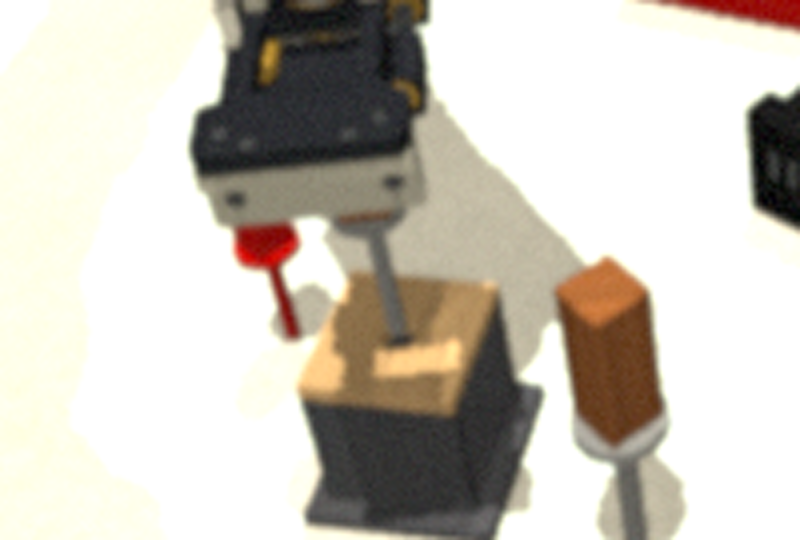

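The pin tip at (400,340) is at the hole. I continue down.

```bash
python3 -m handwheel '[{"tx":0,"ty":0,"tz":0.4,"wx":0,"wy":0,"wz":0,"claw":0},{"tx":0,"ty":0,"tz":1,"wx":0,"wy":0,"wz":0,"claw":0},{"tx":0,"ty":0,"tz":1.5,"wx":0,"wy":0,"wz":0,"claw":0},{"tx":0,"ty":0,"tz":1.5,"wx":0,"wy":0,"wz":0,"claw":0}]'
python3 -m handwheel '[{"tx":0,"ty":0,"tz":0.8,"wx":0,"wy":0,"wz":0,"claw":0},{"tx":0,"ty":0,"tz":2,"wx":0,"wy":0,"wz":0,"claw":0},{"tx":0,"ty":0,"tz":3.5,"wx":0,"wy":0,"wz":0,"claw":0},{"tx":0,"ty":0,"tz":4.8,"wx":0,"wy":0,"wz":0,"claw":0},{"tx":0,"ty":0,"tz":5.5,"wx":0,"wy":0,"wz":0,"claw":0},{"tx":0,"ty":0,"tz":5.7,"wx":0,"wy":0,"wz":0,"claw":0},{"tx":0,"ty":0,"tz":5.7,"wx":0,"wy":0,"wz":0,"claw":0}]'
python3 -c "
from h import *
s=sensors.observe();print(s['force'],s['joints'])
rel([.4661,-.2675,.1210],down(-45.3))"
```

```text
clock: 18.12
position: [0.4655, -0.2676, 0.181]
ee_rot: [-2.904, -1.196, -0.002]
force: [-0.6, -0.4, -1.8]
width: 0.237
clock: 18.7
position: [0.4661, -0.2677, 0.1247]
ee_rot: [-2.904, -1.197, -0.003]
force: [1.4, 0.2, -0.9]
width: 0.239
[ 1.36775169  0.18958865 -0.94542321] [ 0.68328601  0.45117657 -0.34915119  1.90027621  0.20297737  0.82340747
 -0.56124711]
t cm [ 0.01 -0.01  0.37] w deg [ 0.02 -0.09  0.09]
```

```bash
python3 -m handwheel '[{"tx":0,"ty":0,"tz":0.15,"wx":0,"wy":0,"wz":0,"claw":0},{"tx":0,"ty":0,"tz":0.3,"wx":0,"wy":0,"wz":0,"claw":0},{"tx":0,"ty":0,"tz":0.3,"wx":0,"wy":0,"wz":0,"claw":0}]'
python3 -m handwheel '[{"tx":0,"ty":0,"tz":0.07,"wx":0,"wy":0,"wz":0,"claw":0},{"tx":0,"ty":0,"tz":0.07,"wx":0,"wy":0,"wz":0,"claw":0}]'
python3 -c "
from h import *
s=sensors.observe();print(s['force'])
im,d=vision.get_image('wrist'); cv2.imwrite('pics/w12.png',np.clip(im.astype(int)*1.5,0,255).astype(np.uint8))
"
```

```text
clock: 18.95
position: [0.4665, -0.268, 0.1225]
ee_rot: [2.904, 1.196, 0.004]
force: [-0.5, -0.4, -1.8]
width: 0.238
clock: 19.12
position: [0.4664, -0.2679, 0.1217]
ee_rot: [2.904, 1.196, 0.004]
force: [0.0, 0.2, -1.3]
width: 0.236
[ 0.02915865  0.1798552  -1.33519119]
```

View pics/w12.png

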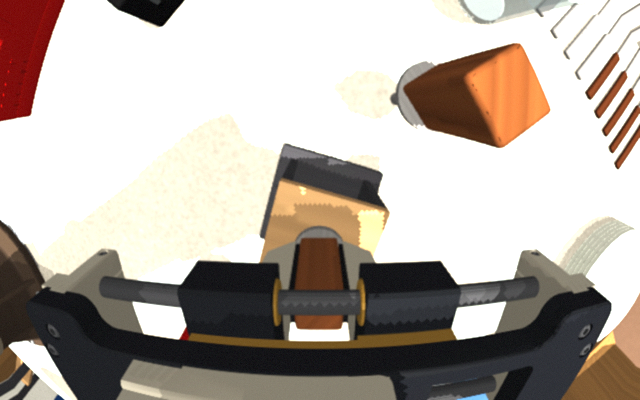

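The view matches the one at the original grasp. I lower the last millimetre until contact, then open.

```bash
python3 -m handwheel '[{"tx":0,"ty":0,"tz":0.08,"wx":0,"wy":0,"wz":0,"claw":0},{"tx":0,"ty":0,"tz":0.08,"wx":0,"wy":0,"wz":0,"claw":0}]'
python3 -m handwheel '[{"tx":0,"ty":0,"tz":0.05,"wx":0,"wy":0,"wz":0,"claw":0},{"tx":0,"ty":0,"tz":0.05,"wx":0,"wy":0,"wz":0,"claw":0}]'
```

```text
clock: 19.33
position: [0.4664, -0.2679, 0.1207]
ee_rot: [2.904, 1.196, 0.004]
force: [0.0, -0.3, -0.6]
width: 0.238
clock: 19.5
position: [0.4664, -0.2678, 0.1206]
ee_rot: [2.904, 1.196, 0.004]
force: [-0.9, 0.8, 4.7]
width: 0.235
```

The collar is resting on the plywood (contact 4.7 N). I open slowly.

```bash
python3 -m handwheel '[{"tx":0,"ty":0,"tz":-0.03,"wx":0,"wy":0,"wz":0,"claw":0.27},{"tx":0,"ty":0,"tz":-0.03,"wx":0,"wy":0,"wz":0,"claw":0.32},{"tx":0,"ty":0,"tz":-0.03,"wx":0,"wy":0,"wz":0,"claw":0.4},{"tx":0,"ty":0,"tz":-0.03,"wx":0,"wy":0,"wz":0,"claw":0.5},{"tx":0,"ty":0,"tz":-0.03,"wx":0,"wy":0,"wz":0,"claw":0.65},{"tx":0,"ty":0,"tz":-0.03,"wx":0,"wy":0,"wz":0,"claw":0.8},{"tx":0,"ty":0,"tz":-0.03,"wx":0,"wy":0,"wz":0,"claw":0.8},{"tx":0,"ty":0,"tz":-0.03,"wx":0,"wy":0,"wz":0,"claw":0.8}]'
python3 -m handwheel '[{"tx":0,"ty":0,"tz":-1,"wx":0,"wy":0,"wz":0,"claw":0.8},{"tx":0,"ty":0,"tz":-3,"wx":0,"wy":0,"wz":0,"claw":0.8},{"tx":0,"ty":0,"tz":-6,"wx":0,"wy":0,"wz":0,"claw":0.8},{"tx":0,"ty":0,"tz":-9,"wx":0,"wy":0,"wz":0,"claw":0.8},{"tx":0,"ty":0,"tz":-12,"wx":0,"wy":0,"wz":0,"claw":0.8},{"tx":0,"ty":0,"tz":-15,"wx":0,"wy":0,"wz":0,"claw":0.8},{"tx":0,"ty":0,"tz":-17,"wx":0,"wy":0,"wz":0,"claw":0.8},{"tx":0,"ty":0,"tz":-18,"wx":0,"wy":0,"wz":0,"claw":0.8},{"tx":0,"ty":0,"tz":-18,"wx":0,"wy":0,"wz":0,"claw":0.8}]'
python3 - <<'E'
from h import *
s=sensors.observe(); print(s['position'],s['force'],s['joints'])
for n in ('scene','top','wrist'):
    im,d=vision.get_image(n); cv2.imwrite(f'pics/{n}13.png',np.clip(im.astype(int)*1.5,0,255).astype(np.uint8))
    if n=='wrist': continue
    A=world(n,d)
    def st(x0,x1,y0,y1,z0,z1):
        m=(A[...,0]>x0)&(A[...,0]<x1)&(A[...,1]>y0)&(A[...,1]<y1)&(A[...,2]>z0)&(A[...,2]<z1); q=A[m]
        if len(q)<3: return None
        r=cv2.minAreaRect((q[:,:2]*1000).astype(np.float32)); return len(q),np.round(r[0],1),np.round(r[1],1),round(float(np.median(q[:,2])),4)
    print(n,'handle top',st(.40,.53,-.33,-.19,.146,.17),'glass',st(.66,.78,-.3,-.18,.03,.13),'mug',st(.38,.54,.20,.36,.03,.1))
    m=(A[...,0]>.55)&(A[...,0]<.7)&(abs(A[...,1]-.012)<.03)&(A[...,2]>.07)
    print('pack front',np.percentile(A[m][:,0],[98,99.5]))
for n in ('scene','top'):
    A=np.load(f'pics/P{n}.npy'); m=(A[...,0]>.38)&(A[...,0]<.54)&(A[...,1]>.2)&(A[...,1]<.36)&(A[...,2]>.03)&(A[...,2]<.1); r=cv2.minAreaRect((A[m][:,:2]*1000).astype(np.float32)); print('mug before',n,np.round(r[0],1))
E
```

```text
clock: 20.17
position: [0.4663, -0.2678, 0.1204]
ee_rot: [2.904, 1.197, 0.003]
force: [0.4, -0.6, -0.4]
width: 0.709
clock: 20.92
position: [0.4669, -0.2681, 0.3031]
ee_rot: [2.901, 1.195, 0.008]
force: [0.5, 0.2, -0.7]
width: 0.801
[ 0.46688179 -0.26814104  0.30312937] [ 0.45380552  0.167642   -0.72068706] [ 0.7213031   0.27361582 -0.38067107  1.6705229   0.10692555  1.21169149
 -0.47271184]
scene handle top (177, array([ 466.1, -269.7]), array([22.3, 22.6]), 0.1557) glass (2259, array([ 715.7, -235.8]), array([66.7, 66.6]), 0.0906) mug (1109, array([445.6, 260.4]), array([141. ,  84.5]), 0.0706)
pack front [0.67808924 0.67869285]
top handle top (47, array([ 468.5, -263.5]), array([10.2, 22.5]), 0.1538) glass (947, array([ 713.9, -235.9]), array([67.1, 66. ]), 0.0891) mug (927, array([441.7, 256.6]), array([143.8,  80.9]), 0.0745)
pack front [0.6729659  0.67445904]
mug before scene [444.3 259. ]
mug before top [441.6 256.6]
```

View pics/scene13.png

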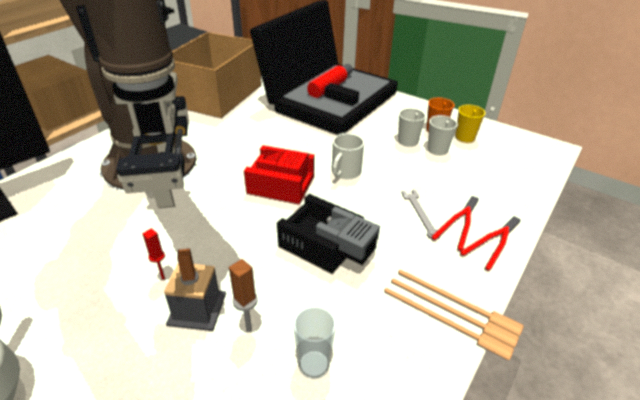

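View pics/wrist13.png

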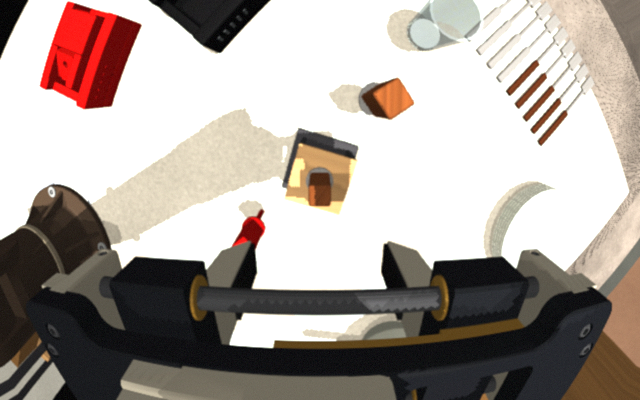

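The tool stands upright in the stand, with the handle top at 0.1557 m, the same as at the start. The pack is out about 59.6 mm, and the mug, glass and wrench are unmoved. I hand in.

```bash
python3 -c "
from cell import arm
print(arm.sign_off())"
```

```text
the job is handed in; nothing more can be done
None
```

The pack is out to its stop, the tool is back in its stand, and I handed the job in at about 21 s of the 54 s allowed. No verdict is reported.

I took the small brown pin tool from the stand, put the pin down the slanted recess and pressed the button at about 7–10 N net. The latch let go with the pack about 5 mm out. I kept the button down and pushed the pack until the push force stepped up at the stop, then withdrew the pin and set the tool back until its collar touched the plywood.

**Last checks**
- **Pack:** the top camera puts it about 59.6 mm out, before and after withdrawal. The scene camera's absolute edge reading was about 4 mm further out; I had no scene-camera reading from the start to compare it with.
- **Tool:** it stands in the hole with its handle top at 0.156 m, the same height as at the start. The top view of the handle was partly hidden by the gripper, so this rests on the scene camera, with the wrist picture agreeing by eye.
- **Bystanders:** the mug and glass measured within 2 mm of where they were. The wrench I only checked by eye in the picture.
- **Robot:** it ended about 18 cm above the stand, touching nothing.

**Not confirmed**
- **Button travel:** I could not read it directly. I judged it from the force and from the pack sliding past its notches without catching.
- **Side alignment:** before insertion the wrist and static cameras disagreed by about 2.5 mm on the pin's sideways position. I split the difference, and the pin went in without catching.

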